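# Load the type carriage and set it to the mark

### The arm

A 6-joint arm with a two-finger parallel gripper is mounted at the origin on the work surface. World frame = base frame: x ahead of the robot, y to its left, z up, the work surface at z = 0. Lengths are in m, angles in rad, forces in N, time in s.
With the tool pointing down it reaches from about 0.25 to 0.775 m from the base axis. Payload 4 kg.
Tool frame: the origin (TCP) lies midway between the tips of the shut fingers; the grasp point (between the pads) lies 19 mm behind it; y points along the fingers, z is the direction in which the jaws open and shut, and the axes are right-handed (so a half turn about y gives the same grasp; the last joint's range is limited). The gripper opens to 94 mm and grips with 3 to 60 N. Pads are 16 mm wide; open, the fingers measure 119 mm over their backs; the gripper's body (75 mm by 177 mm) begins 78 mm behind the grasp point.
Start: joints at [1.21, 0.087, 1.371, -0, 1.684, -0.103], TCP at [0.14, 0.532, 0.181] pointing down, gripper open.
Joint ranges: [-3.1, 3.1], [-0.76, 2.03], [0.27, 2.55], [-1.08, 4.22], [0.17, 2.65], [-2.57, 2.57]. Speed limits (rad/s): [2.79, 2.79, 3.14, 3.14, 3.14, 3.14].

### API

Orientations are given as a unit quaternion [x, y, z, w].
In Python, from rig import ctrl gives the robot as it stands.
- The arm moves only by the tool move_arm, never from a script. Its argument "commands" is a list of rows, each a list of 7 numbers: the shift along the tool's x, y, z as a fraction of full scale, then the turn, a rotation vector about the tool's x, y, z as a fraction of full scale, then the finger opening in mm, from 0 to 94. A call has 1 to 5 rows; each row is the pose to reach, as a shift and turn from the pose measured when the call began, along the tool's axes at that moment; what a row does not reach only later rows make up. Full scale, the value 1, is 20 cm for a shift and 90 degrees for a turn. A row lasts 1/8 s, in which the tool goes at most 62.5 mm and 10.7 degrees, less where a joint would pass 70% of its speed; a pose out of reach is approached as far as the arm can. A call with a number of a shift or a turn outside -1 to 1 is refused whole. A call with a gripper value outside its range is refused whole. The fingers move at their own pace and stop on an object; the grip force is fixed at half the most. Time passes only in rows, so rows that repeat a pose let the fingers close. It gives the time, the measured TCP pose, the force and the opening at its end, in the units of the state.
- ctrl.sense(): the state, without advancing time (a new reading comes with each control period).
- ctrl.capture(name): name is "side" or "top"; returns a dict with "image" (480x640x3 uint8, red, green, blue), "range_z" (480x640 float32, m along the optical axis (not along the pixel's ray), 0 where there is no reading), "fx", "fy", "cx", "cy" (pixels), "xyz" and "rotation" of the camera in the world. Camera axes: x right, y up, looking along -z (the intrinsics and any distortion apply to the point x, -y, -z); pixel columns grow to the right and rows downward; lengths in m; the calibration is good to about 2 mm. A picture is of the moment at which its call begins.
- ctrl.finish_job(): hands the job in, once; it reports no verdict.
Trained networks look in a picture, given as the dict that the camera call returned (one of the last four; its "shot" number tells which), for a name from the list of things; names that differ only in an ending like _2 or _b are one class to them, and where a whole thing is asked for, a point or a joint stands for the part that bears it (a point fixed in the world has none). Each returns a list of dicts, best first, with "conf" (0 to 1); they miss things now and then, are a little off and sometimes report something else, mostly with a low value. They report only what shows in the picture. A call takes as long as a camera call. They do not tell look-alikes from the thing itself.
- ctrl.cut_out(picture, label): "pixels" (480x640 bool, what is visible of it) and "point" ([column, row] in pixels, amid what is visible of it).
- ctrl.tip_of(picture, label): "point" ([column, row] in pixels: a listed point, or the origin of a listed thing).
The state is a dict: "clock": time; "qpos": joint angles; "joint_velocities": joint speeds; "tau": joint torques, N m; "tcp_pos": TCP position; "tool_rot": TCP orientation; "ft_force": force on the tool from outside, world axes, zero at the start; "moment": the same for the moment, N m; "width": finger opening in m.
Only numpy, scipy, OpenCV 4.12 (cv2) and the standard library are available. Lean on these libraries where they do the work, as an engineer would, in place of code of your own. Each camera call takes 0.05 s, during which the arm holds its last target. There are 200 camera calls.

### The job

Make the imprinting bed ready: with the carriage still clamped, push every type holder from the bench, rib upwards, into a bay of the carriage, past the sprung ball until it clicks and sits fully home against the back stop, one to a bay, any bay. Then free the clamp lever fully, slide the carriage until its index lines up with the brass mark pointer, and clamp the lever fully down again. Leave the other things on the bench where they are.

Things in the scene. Friction and masses are not known exactly. Their poses are not given: they have to be found in the camera images.
- holder0_center (a point): a brass type holder, 60 mm long (its x) by 34 mm wide (its y), 26 mm high, with a wooden grip rib on top along its length, 36 x 14 mm and 28 mm high; 54 mm high in all, 0.28 kg, alike at both ends and both ways round; the point is its centre, 27 mm above its underside. Three or four are present, absent ones read None
- holder1_center (a point): another type holder, like holder0
- holder2_center (a point): another type holder, like holder0
- holder3_center (a point): another type holder, like holder0
- bay0 (a point): home place: where a holder's centre lies (27 mm above the deck) when pushed fully home; its x points into the bay, away from the robot. Right-hand bay (bay3 is the left-hand one). The 4 bays lie 60 mm apart in y; each is a channel open above and towards the robot, 36 mm wide, walls 20 mm above the deck, 24 mm thick, from the back stop to 105 mm before it, then noses that taper over 25 mm to nothing, so that the mouth is 60 mm wide
- bay1 (a point): home place: where a holder's centre lies (27 mm above the deck) when pushed fully home; its x points into the bay, away from the robot. Second bay. Outside the noses is 65 mm of clear deck (31 mm above the table): a holder set with its centre 130 mm before home (along -x) stands on it, in line with its bay. Push the holder by its rib or from behind; fingers on the rib clear the walls
- bay2 (a point): home place: where a holder's centre lies (27 mm above the deck) when pushed fully home; its x points into the bay, away from the robot. Third bay. In each bay's left (+y) wall a sprung 20 mm brass ball stands 3.4 mm into the channel, centred 34.5 mm before home; pushing past it takes 6 to 15 N. The holder must touch the back stop: only then is the ball out behind its rear corner, holding it
- bay3 (a point): home place: where a holder's centre lies (27 mm above the deck) when pushed fully home; its x points into the bay, away from the robot. Left-hand bay, like the others
- carriage (a joint): position of the type carriage along the bed in m, growing to the robot's left (the bed's +y), range -0.06 to 0.06; it drags about 3 N when free and 10 to 15 N when clamped. It is an aluminium deck, 195 x 350 mm, on a dark iron bed; the bed may stand turned by up to 0.1 rad, and it and everything on it is turned with it
- carriage_index (a point): tip of the 5 mm wide brass index bar at the middle of the carriage's far edge, 59 mm above the table; its x and y axes are those of the bed, y along the slide
- mark_index (a point): tip of the 5 mm wide brass mark pointer standing on the bed just beyond the carriage (fixed for the job, set anew each time), facing the carriage index; same height. The carriage is at the mark when both tips have the same y in the bed's axes
- handle (a point): middle of the black upright knob at the right-hand (-y) end of the carriage, 20 mm across, its grip part from 26 to 52 mm above the deck (57 to 83 mm above the table), point 70 mm above the table; hold or push it to slide the carriage
- clamp (a joint): angle of the clamp lever in rad: 0 = clamped (leaning towards the robot, 0.6 rad from upright), 1.2 = free (leaning away, 0.6 rad from upright). It stays where it is left, save that a cam and brake shoe resist between 0 and 0.5: it takes 6 to 15 N at the ball to break it loose or press it home, 1 to 3 N elsewhere
- clamp_tip (a point): centre of the 20 mm black ball at the free end of the clamp lever, on the left-hand (+y) end of the carriage; the lever is a 10 mm steel rod 75 mm long from pivot to ball centre and swings in the carriage's x-z plane
- clamp_pivot (a point): pivot of the clamp lever, 39 mm above the table; rides with the carriage
- woodtype_a: bystander: wooden letter block 34 x 26 x 20 mm, origin under its centre
- reglet: bystander: wooden spacing strip 85 x 18 x 16 mm, origin under its centre
- ink_tin: bystander: steel ink tin, 80 mm across, 55 mm high, origin under its centre
- jar: bystander: amber glass jar, 60 mm across, 90 mm high, origin under its centre
- brayer: bystander: hand ink roller 170 mm long, origin on the table under its middle
- planer: bystander: wooden planing block 90 x 70 x 38 mm, origin under its centre
- mallet: bystander: hammer, lying flat
Things that resemble listed ones, but are neither listed nor needed, are in the scene too. Leave any green, purple or turquoise look-alike of the part that bears holder1_center alone.

How it is judged:
By the outcome, as a careful person would: the job done as asked, in the order asked, and still so for the second after the job is handed in, with the robot touching nothing.
Of holder0, holder1, holder2, holder3 only 3 to 4 are there at a start; the rules pass over those that are not, and their reading is None.
At some moment in a run one of holder0, holder1, holder2, holder3 may be knocked a few centimetres aside while the robot is not near it.
Once in a run the grip may slacken for a moment while it holds something.
It also fails if it takes over 210 s, if anything falls off the work surface, if the arm or the gripper's body presses on something with over 40 N, if the wrist force passes 120 N, or if a joint passes its speed limit or range.

## Working session

There is one attempt and no reset: what is moved stays moved. The work goes in short steps, Python scripts to look and compute and a tool call to move; the robot and the scene stay as the last step left them, time stands still between calls to the robot, and variables do not carry over. Pictures are saved under pics/ and viewed, on a budget of 14 in all, crops included, one or two more only if the job needs it, and the job is handed in when it is done.

Besides the shell and the picture viewer there is one more tool, called after "Emit:" by a JSON object that holds its "api" and its "payload", one argument or row to a line. move_arm: Moves the arm, as the interface text tells. Its arguments: {"type":"object","properties":{"commands":{"type":"array","items":{"type":"array","items":{"type":"number"}}}},"required":["commands"]}

```bash
ls; mkdir -p pics
cat > h.py <<'E'
import numpy as np, cv2
from rig import ctrl
from scipy.spatial.transform import Rotation as R
def save(p,n,crop=None,s=1):
    im=p["image"]
    if crop: im=im[crop[1]:crop[3],crop[0]:crop[2]]
    im=cv2.resize(im,None,fx=s,fy=s,interpolation=cv2.INTER_CUBIC)
    cv2.imwrite(f"pics/{n}.png",im[:,:,::-1])
def w(p,uv,z=None):
    """pixel to world by depth, or by given height z"""
    u,v=uv; r=np.array([(u-p["cx"])/p["fx"],-(v-p["cy"])/p["fy"],-1.])
    M=np.array(p["rotation"]); M=M if M.shape==(3,3) else R.from_quat(M).as_matrix()
    d=M@r; o=np.array(p["xyz"])
    if z is None:
        k=p["range_z"][int(round(v)),int(round(u))]
    else: k=(z-o[2])/d[2]
    return o+d*k
def cloud(p):
    v,u=np.mgrid[0:480,0:640]
    r=np.stack([(u-p["cx"])/p["fx"],-(v-p["cy"])/p["fy"],-np.ones(u.shape)],-1)*p["range_z"][...,None]
    M=np.array(p["rotation"]); M=M if M.shape==(3,3) else R.from_quat(M).as_matrix()
    return r@M.T+np.array(p["xyz"])
E
python3 - <<'E'
from h import *
np.set_printoptions(precision=4,suppress=True)
s=ctrl.sense(); print(s)
for n in("top","side"):
    p=ctrl.capture(n); save(p,n+"0")
    print(n,{k:v for k,v in p.items() if k not in("image","range_z")})
    for l in("holder0_center","bay0","bay1","bay2","bay3","carriage_index","mark_index","handle","clamp_tip","clamp_pivot"):
        print(l,[(np.round(d["point"],1).tolist(),round(d["conf"],2)) for d in ctrl.tip_of(p,l)])
E
```

```text
pics
{'clock': 0.0, 'qpos': array([ 1.2099,  0.0879,  1.3723, -0.    ,  1.6836, -0.1031]), 'joint_velocities': array([-0.0014, -0.0007,  0.0027,  0.001 ,  0.0002,  0.0008]), 'tau': array([  0.0003, -34.0174, -30.2431,   0.0719,   0.0328,  -0.0001]), 'tcp_pos': array([0.14  , 0.5312, 0.1796]), 'tool_rot': array([ 0.702 , -0.0911,  0.0907, -0.7005]), 'ft_force': array([ 0.3819, -0.5178, -0.5725]), 'moment': array([ 0.0274, -0.0248, -0.0359]), 'width': 0.09362703191621581}
top {'fx': 481.59165393405686, 'fy': 481.59165393405686, 'cx': 321.12661595395036, 'cy': 237.9781687262298, 'xyz': array([ 0.296 , -0.0114,  1.1979]), 'rotation': array([-0.0712,  0.0592,  0.7088, -0.6993]), 'shot': 1}
holder0_center [([429.4, 279.0], 0.79), ([280.3, 188.9], 0.38), ([166.8, 268.3], 0.29)]
bay0 [([307.3, 166.7], 0.78), ([331.4, 171.0], 0.66), ([357.8, 171.2], 0.63)]
bay1 [([307.3, 166.7], 0.78), ([331.4, 171.0], 0.66), ([357.8, 171.2], 0.63)]
bay2 [([307.3, 166.7], 0.78), ([331.4, 171.0], 0.66), ([357.8, 171.2], 0.63)]
bay3 [([307.3, 166.7], 0.78), ([331.4, 171.0], 0.66), ([357.8, 171.2], 0.63)]
carria
[... 479 characters left out ...]
y0 [([235.8, 208.9], 0.88), ([227.4, 227.1], 0.74), ([240.7, 188.9], 0.72), ([223.4, 244.4], 0.64), ([339.4, 268.5], 0.3)]
bay1 [([235.8, 208.9], 0.88), ([227.4, 227.1], 0.74), ([240.7, 188.9], 0.72), ([223.4, 244.4], 0.64), ([339.4, 268.5], 0.3)]
bay2 [([235.8, 208.9], 0.88), ([227.4, 227.1], 0.74), ([240.7, 188.9], 0.72), ([223.4, 244.4], 0.64), ([339.4, 268.5], 0.3)]
bay3 [([235.8, 208.9], 0.88), ([227.4, 227.1], 0.74), ([240.7, 188.9], 0.72), ([223.4, 244.4], 0.64), ([339.4, 268.5], 0.3)]
carriage_index [([211.1, 213.7], 0.58)]
mark_index [([190.2, 244.1], 0.49)]
handle [([269.2, 169.9], 0.8)]
clamp_tip [([250.9, 259.8], 0.56), ([225.5, 244.6], 0.22)]
clamp_pivot [([233.9, 279.3], 0.84)]
```

View pics/top0.png

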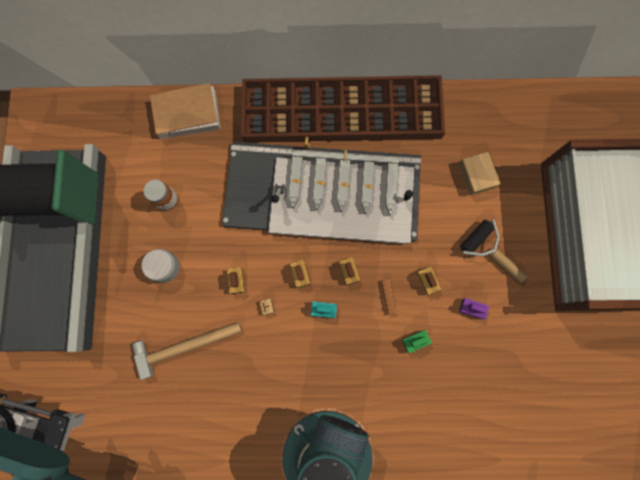

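View pics/side0.png

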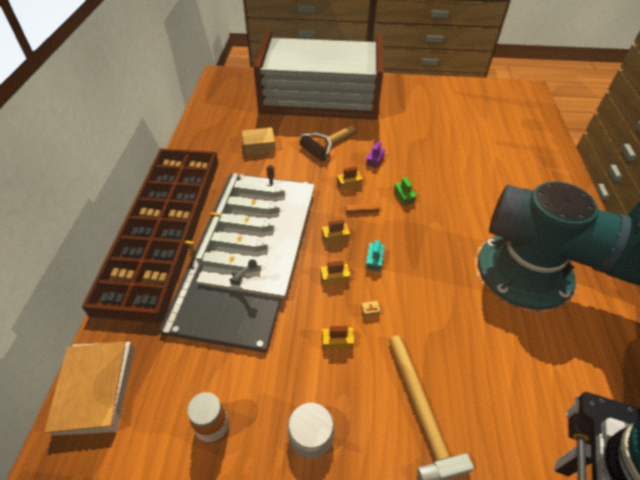

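The top picture shows four brass holders with wooden ribs at (235,281), (300,273), (348,271) and (429,281). The candidates that could be mistaken for them are turquoise (324,310), green (417,342), purple (474,309) and a small wooden block (267,307). I choose the four brass ones and leave the rest. The carriage is at (345,195), with the lever ball at about (274,199), the handle at (409,195), the index at (344,150) and the mark at (306,140).

```bash
cat >> h.py <<'E'
def holders(p,verbose=False):
    """brass holders: rib-top based centre and yaw from cloud + colour"""
    C=cloud(p); hsv=cv2.cvtColor(p["image"],cv2.COLOR_RGB2HSV)
    up=(C[...,2]>0.012)&(C[...,2]<0.075)&(C[...,0]<0.46)&(C[...,0]>0.1)&(abs(C[...,1])<0.4)
    n,l,st,_=cv2.connectedComponentsWithStats(up.astype(np.uint8))
    out=[]
    for i in range(1,n):
        m=l==i
        if st[i,4]<80: continue
        P=C[m]; xy=P[:,:2]
        (c,sz,a)=cv2.minAreaRect(xy.astype(np.float32))
        top=P[P[:,2]>P[:,2].max()-0.012]
        out.append((np.round(c,4),np.round(sz,4),round(a,1),round(P[:,2].max(),4),top[:,:2].mean(0).round(4),np.median(hsv[m],0),st[i,:4]))
    return out
E
python3 - <<'E'
from h import *
np.set_printoptions(precision=4,suppress=True)
p=ctrl.capture("top"); q=ctrl.capture("side")
for k in(p,q):
    print("--")
    for o in holders(k): print(*o)
    for l,z in(("carriage_index",.059),("mark_index",.059),("handle",.07),("clamp_tip",None),("clamp_pivot",.039),("bay0",.058)):
        for d in ctrl.tip_of(k,l):
            if d["conf"]>.4: print(l,w(k,d["point"],z),w(k,d["point"]))
C=cloud(p)
m=(C[...,2]>.046)&(C[...,2]<.056)&(C[...,0]>.34)&(C[...,0]<.6)&(abs(C[...,1])<.25)
cv2.imwrite("pics/wall.png",cv2.resize((np.clip(C[100:320,200:500,2],0,.1)*2550).astype(np.uint8),None,fx=2.6,fy=2.6,interpolation=cv2.INTER_NEAREST))
save(p,"crop1",(200,130,500,330),2.6)
E
```

```text
--
[0.4365 0.3809] [0.0464 0.0378] 0.9 0.0609 [0.4412 0.3846] [ 18.  34. 162.] [158 261  21  21]
[0.429  0.0599] [0.0601 0.0338] 13.8 0.0589 [0.4292 0.06  ] [ 18. 157. 147.] [291 260  19  27]
[ 0.4342 -0.0611] [0.0597 0.0337] 17.3 0.058 [ 0.4346 -0.0609] [ 18. 157. 129.] [340 260  20  24]
[0.4156 0.2179] [0.061  0.0342] 7.4 0.06 [0.4156 0.2179] [ 18. 157. 144.] [228 267  17  26]
[ 0.4082 -0.2545] [0.0611 0.0349] 21.5 0.0574 [ 0.4082 -0.2539] [ 18. 157. 122.] [418 266  24  28]
[ 0.3712 -0.1564] [0.0847 0.0184] 9.9 0.0235 [ 0.3707 -0.1562] [ 13.  157.  149.5] [382 279  15  35]
[0.3505 0.1422] [0.0341 0.0267] 13.8 0.0289 [0.3504 0.142 ] [ 16.  122.  171.5] [260 298  14  16]
[ 0.3393 -0.3591] [0.0619 0.0345] 71.1 0.0592 [ 0.3394 -0.3597] [144. 129. 123.] [460 298  30  21]
[0.3413 0.0028] [0.0613 0.034 ] 83.0 0.0599 [0.341  0.0024] [ 86. 172. 130.] [311 301  27  17]
[0.27   0.3048] [0.0256 0.2088] 18.6 0.0314 [0.2704 0.3022] [ 17. 121. 167.] [158 322  84  39]
[ 0.2636 -0.218 ] [0.0343 0.061 ] 22.5 0.0607 [ 0.2638 -0.2179] [ 65. 147. 125.] [403 330  29  23]
carriage_index [ 0.7258 -0.0509 
[... 1717 characters left out ...]
[0.7513 0.0436 0.0676]
handle [ 0.6041 -0.2029  0.07  ] [ 0.6027 -0.1958  0.0762]
handle [0.4207 0.0898 0.07  ] [0.4205 0.0684 0.0417]
handle [0.6319 0.122  0.07  ] [0.6381 0.1055 0.047 ]
clamp_tip [0.5979 0.1179 0.1082] [0.5979 0.1179 0.1082]
clamp_tip [ 0.6089 -0.1916  0.073 ] [ 0.6089 -0.1916  0.073 ]
clamp_pivot [0.6388 0.1146 0.039 ] [0.636  0.1217 0.0492]
clamp_pivot [ 0.4005 -0.2362  0.039 ] [ 0.4001 -0.2479  0.0288]
bay0 [ 0.6709 -0.0768  0.058 ] [ 0.6785 -0.0999  0.0339]
bay0 [ 0.6774 -0.1444  0.058 ] [ 0.6819 -0.159   0.0441]
bay0 [ 0.6801 -0.022   0.058 ] [ 0.687  -0.0406  0.0371]
bay0 [0.6796 0.0347 0.058 ] [0.6851 0.0212 0.0414]
bay0 [0.2742 0.3561 0.058 ] [0.2665 0.3405 0.0191]
```

View pics/crop1.png

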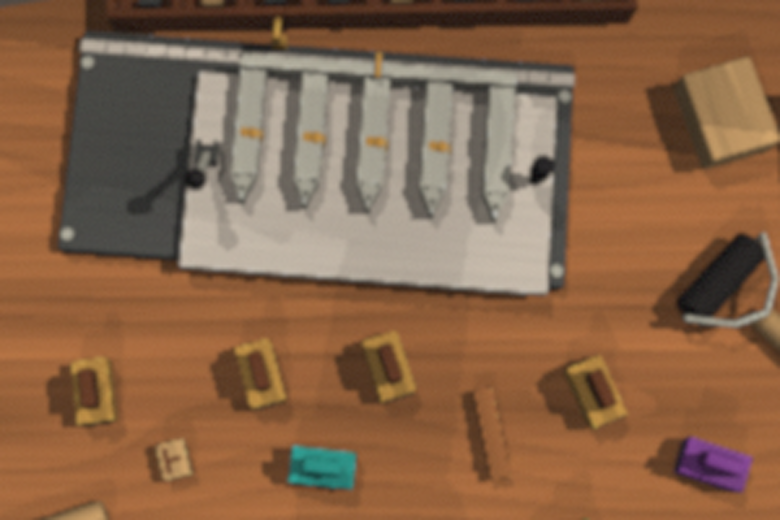

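The crop confirms four brass holders with brown ribs (crop pixels (93,390), (260,373), (388,365), (597,390)). The carriage has five walls. The ball markers sit on the four left walls.

Next I fit the carriage frame from depth.

```bash
cat >> h.py <<'E'
def carriage(p):
    C=cloud(p); z=C[...,2]
    zo=np.median(z[(C[...,0]>.53)&(C[...,0]<.56)&(abs(C[...,1]+.05)<.1)])-.031   # deck height bias
    D=(abs(z-.031-zo)<.006)
    W=(z-zo>.042)&(z-zo<.06)&(C[...,0]>.55)&(C[...,0]<.74)&(C[...,1]>-.19)&(C[...,1]<.085)
    return C,zo,D,W
E
python3 - <<'E'
from h import *
np.set_printoptions(precision=4,suppress=True)
for cam in("top","side"):
    p=ctrl.capture(cam); C,zo,D,W=carriage(p); print(cam,"zbias",zo)
    # table bias
    Z=C[...,2]; print("table",np.median(Z[(C[...,0]>.47)&(C[...,0]<.49)&(abs(C[...,1])<.15)]))
    P=C[W][:,:2]
    # front deck edge
    hsv=cv2.cvtColor(p["image"],cv2.COLOR_RGB2HSV)
    white=(hsv[...,1]<60)&(hsv[...,2]>110)&D&(C[...,1]>-.19)&(C[...,1]<.1)&(C[...,0]<.6)
    ys=np.arange(-.18,.095,.008); e=[]
    Q=C[white]
    for y in ys:
        s=Q[abs(Q[:,1]-y)<.005]
        if len(s): e.append((y,s[:,0].min()))
    e=np.array(e); f=np.polyfit(e[:,0],e[:,1],1); r=e[:,1]-np.polyval(f,e[:,0]); g=abs(r)<.004; f=np.polyfit(e[g,0],e[g,1],1)
    print("front edge x=%.4f*y+%.4f n=%d"%(f[0],f[1],g.sum()))
    # per-wall: comb fit with yaw
    best=None
    for th in np.arange(-.12,.121,.004):
        c,s=np.cos(th),np.sin(th); u=P[:,0]*c+P[:,1]*s; v=-P[:,0]*s+P[:,1]*c
        sel=(u>np.percentile(u,15))&(u<np.percentile(u,75))
        ph=np.angle(np.exp(2j*np.pi*v[sel]/.06).mean()); am=abs(np.exp(2j*np.pi*v[sel]/.06).mean())
        if best is None or am>best[0]: best=(am,th,ph*.06/2/np.pi,u.min(),u.max(),v.min(),v.max())
    print("comb",np.array(best))
E
```

```text
top zbias 0.00010773191583393626
table -1.9096660645701036e-05Traceback (most recent call last):
  File "<stdin>", line 16, in <module>
    raise TypeError("expected non-empty vector for x")
TypeError: expected non-empty vector for x
```

Run:
```python
from h import *
np.set_printoptions(precision=4,suppress=True)
for cam in("top","side"):
    p=ctrl.capture(cam); C,zo,D,W=carriage(p); print(cam,"zbias",zo)
    Q=C[(C[...,2]>.02)&(C[...,0]>.47)&(C[...,0]<.6)]; e=[]
    for y in np.arange(-.18,.075,.008):
        s=Q[abs(Q[:,1]-y)<.005]
        if len(s): e.append((y,s[:,0].min()))
    e=np.array(e); f=np.polyfit(e[:,0],e[:,1],1); r=e[:,1]-np.polyval(f,e[:,0]); g=abs(r)<.004; f=np.polyfit(e[g,0],e[g,1],1)
    print("front edge x=%.4f*y+%.4f n=%d/%d"%(f[0],f[1],g.sum(),len(g)))
    P=C[W][:,:2]; print(len(P))
    best=None
    for th in np.arange(-.12,.121,.004):
        c,s=np.cos(th),np.sin(th); u=P[:,0]*c+P[:,1]*s; v=-P[:,0]*s+P[:,1]*c
        sel=(u>np.percentile(u,15))&(u<np.percentile(u,75))
        z=np.exp(2j*np.pi*v[sel]/.06).mean()
        if best is None or abs(z)>best[0]: best=(abs(z),th,np.angle(z)*.06/2/np.pi,u.min(),u.max(),v.min(),v.max())
    print("comb",np.array(best))
    th=best[1]; c,s=np.cos(th),np.sin(th)
    # back edge etc
    for l in("carriage_index","mark_index","handle","clamp_tip","clamp_pivot"):
        d=ctrl.tip_of(p,l)
        if d:
            P3=w(p,d[0]["point"],{"carriage_index":.059,"mark_index":.059,"handle":.07,"clamp_tip":.101,"clamp_pivot":.039}[l]); print(l,P3,"bed uv",P3[0]*c+P3[1]*s,-P3[0]*s+P3[1]*c)
```

```text
top zbias 6.559067715242173e-05
front edge x=0.0930*y+0.5196 n=32/32
2904
comb [ 0.7427 -0.092   0.01    0.5815  0.7329 -0.1218  0.1421]
carriage_index [ 0.7308 -0.0478  0.059 ] bed uv 0.7320997559983917 0.019541159723374793
mark_index [0.751  0.0445 0.059 ] bed uv 0.7437032521156998 0.11329992599149198
handle [ 0.6088 -0.2129  0.07  ] bed uv 0.6257612169094353 -0.15602381179734087
clamp_tip [0.6049 0.115  0.101 ] bed uv 0.5917994036184961 0.1700728544938132
side zbias -0.000375969906532464
front edge x=0.0915*y+0.5180 n=32/32
3040
comb [ 0.6854 -0.088   0.0118  0.5796  0.7335 -0.1274  0.143 ]
carriage_index [ 0.7267 -0.0544  0.059 ] bed uv 0.7287136601084968 0.009653198106384368
mark_index [0.7551 0.0369 0.059 ] bed uv 0.7489715233975442 0.10310843197282801
handle [ 0.6163 -0.2037  0.07  ] bed uv 0.6318369053421083 -0.1487545806017209
clamp_tip [ 0.6583 -0.0974  0.101 ] bed uv 0.6643122141252197 -0.03915222087398541
clamp_pivot [0.6421 0.1109 0.039 ] bed uv 0.629870432920979 0.1669310617239078
```

```bash
cat >> h.py <<'E'
TH=-.092; EX=np.array([np.cos(TH),np.sin(TH)]); EY=np.array([-np.sin(TH),np.cos(TH)])
def bed(u,v,z): return np.r_[u*EX+v*EY,z]
def uv(P): return np.array([P[0]*EX[0]+P[1]*EX[1],P[0]*EY[0]+P[1]*EY[1]])
def ori(yaw,tilt=0): return R.from_euler("z",yaw)*R.from_euler("y",tilt)*R.from_euler("x",-np.pi/2)
def plan(calls,start=None):
    """calls: list of lists of (pos,yaw[,tilt],open mm,nrows); prints rows, each call starts where the last should end"""
    s=ctrl.sense(); p0=np.array(s["tcp_pos"]); R0=R.from_quat(s["tool_rot"])
    for c in calls:
        rows=[]
        for (pos,o,g,n) in c:
            o=o if isinstance(o,R) else ori(o)
            d=R0.inv().apply(np.array(pos)-p0)/.2; t=(R0.inv()*o).as_rotvec()/(np.pi/2)
            rows+=[[float(x) for x in np.round(np.r_[d,t],3)+0.]+[g]]*n
            last=(np.array(pos),o)
        print(str(rows).replace(" ","")); p0,R0=last
def st():
    s=ctrl.sense(); Rm=R.from_quat(s["tool_rot"]).as_matrix()
    print("t%.2f tcp"%s["clock"],np.round(s["tcp_pos"],4),"uv",uv(s["tcp_pos"]).round(4),"xdir yaw %.3f ydir"%np.arctan2(Rm[1,0],Rm[0,0]),Rm[:,1].round(3),"F",np.round(s["ft_force"],1),"w %.4f"%s["width"],"q",np.round(s["qpos"],2))
E
python3 - <<'E'
from h import *
st()
a=np.r_[.4145,.2195]; y=np.radians(7.4)
plan([[(np.r_[a,.13],y,60,5)],[(np.r_[a,.13],y,60,1),(np.r_[a,.032],y,60,3)]])
E
```

```text
t2.45 tcp [0.1403 0.5318 0.1808] uv [0.0908 0.5425] xdir yaw -0.258 ydir [ 0.  0. -1.] F [-0.3  0.7  0.4] w 0.0940 q [ 1.21  0.09  1.37 -0.    1.68 -0.1 ]
[[1.724,0.254,-1.161,0.0,-0.246,0.0,60],[1.724,0.254,-1.161,0.0,-0.246,0.0,60],[1.724,0.254,-1.161,0.0,-0.246,0.0,60],[1.724,0.254,-1.161,0.0,-0.246,0.0,60],[1.724,0.254,-1.161,0.0,-0.246,0.0,60]]
[[0.0,0.0,0.0,0.0,0.0,0.0,60],[0.0,0.49,0.0,0.0,0.0,0.0,60],[0.0,0.49,0.0,0.0,0.0,0.0,60],[0.0,0.49,0.0,0.0,0.0,0.0,60]]
```

Emit:
{"api": "move_arm", "payload": {
  "commands": [
    [0.86, 0, -0.58, 0, -0.125, 0, 60],
    [0.86, 0, -0.58, 0, -0.246, 0, 60],
    [0.86, 0, -0.58, 0, -0.246, 0, 60],
    [0.86, 0, -0.58, 0, -0.246, 0, 60],
    [0.86, 0, -0.58, 0, -0.246, 0, 60]
  ]
}}

```text
clock: 3.08
tcp_pos: [0.278, 0.3747, 0.181]
tool_rot: [-0.706, -0.044, 0.044, 0.706]
ft_force: [-0.8, -0.1, -0.2]
width: 0.0601
```

Run:
```python
from h import *
st()
a=np.r_[.4145,.2195]; y=np.radians(7.4)
plan([[(np.r_[a,.13],y,60,5)],[(np.r_[a,.032],y,60,5)]])
```

```text
t3.08 tcp [0.278  0.3747 0.181 ] uv [0.2424 0.3987] xdir yaw 0.125 ydir [ 0.     0.001 -1.   ] F [-0.8 -0.1 -0.2] w 0.0601 q [ 0.81 -0.1   1.56  0.    1.68 -0.88]
[[0.58,0.255,-0.855,0.0,-0.003,0.0,60],[0.58,0.255,-0.855,0.0,-0.003,0.0,60],[0.58,0.255,-0.855,0.0,-0.003,0.0,60],[0.58,0.255,-0.855,0.0,-0.003,0.0,60],[0.58,0.255,-0.855,0.0,-0.003,0.0,60]]
[[0.0,0.49,0.0,0.0,0.0,0.0,60],[0.0,0.49,0.0,0.0,0.0,0.0,60],[0.0,0.49,0.0,0.0,0.0,0.0,60],[0.0,0.49,0.0,0.0,0.0,0.0,60],[0.0,0.49,0.0,0.0,0.0,0.0,60]]
```

Emit:
{"api": "move_arm", "payload": {
  "commands": [
    [0.58, 0.255, -0.855, 0, 0, 0, 60],
    [0.58, 0.255, -0.855, 0, 0, 0, 60],
    [0.58, 0.255, -0.855, 0, 0, 0, 60],
    [0.58, 0.255, -0.855, 0, 0, 0, 60],
    [0.58, 0.255, -0.855, 0, 0, 0, 60]
  ]
}}

```text
clock: 3.7
tcp_pos: [0.4146, 0.2193, 0.1292]
tool_rot: [-0.706, -0.043, 0.044, 0.706]
ft_force: [-0.5, 0.2, -0.3]
width: 0.06
```

Run:
```python
from h import *
st()
p=ctrl.capture("side"); save(p,"s1",(240,200,440,400),3)
t=ctrl.capture("top"); 
for k in (t,p):
  for o in holders(k):
    if o[0][0]>.39: print(*o[:5])
a=np.r_[.4145,.2195]; y=np.radians(7.4)
plan([[(np.r_[a,.032],y,60,3),(np.r_[a,.032],y,0,2)]])
```

```text
t3.70 tcp [0.4146 0.2193 0.1292] uv [0.3926 0.2565] xdir yaw 0.123 ydir [-0.002  0.001 -1.   ] F [-0.5  0.2 -0.3] w 0.0600 q [ 0.36 -0.08  1.64  0.    1.58 -1.33]
[0.4292 0.06  ] [0.06   0.0339] 14.2 0.059 [0.4294 0.06  ]
[ 0.4343 -0.0611] [0.0603 0.0335] 16.8 0.0585 [ 0.4347 -0.0608]
[ 0.4084 -0.2547] [0.0612 0.0348] 22.0 0.0598 [ 0.4085 -0.2541]
[0.4016 0.2129] [0.0321 0.0276] 6.5 0.057 [0.4023 0.2158]
[0.4136 0.2205] [0.0613 0.0352] 7.9 0.0561 [0.4139 0.2217]
[0.4361 0.384 ] [0.0478 0.0318] 0.0 0.0581 [0.4408 0.3863]
[[0.002,0.491,-0.007,-0.001,-0.002,0.0,60],[0.002,0.491,-0.007,-0.001,-0.002,0.0,60],[0.002,0.491,-0.007,-0.001,-0.002,0.0,60],[0.002,0.491,-0.007,-0.001,-0.002,0.0,0],[0.002,0.491,-0.007,-0.001,-0.002,0.0,0]]
```

View pics/s1.png

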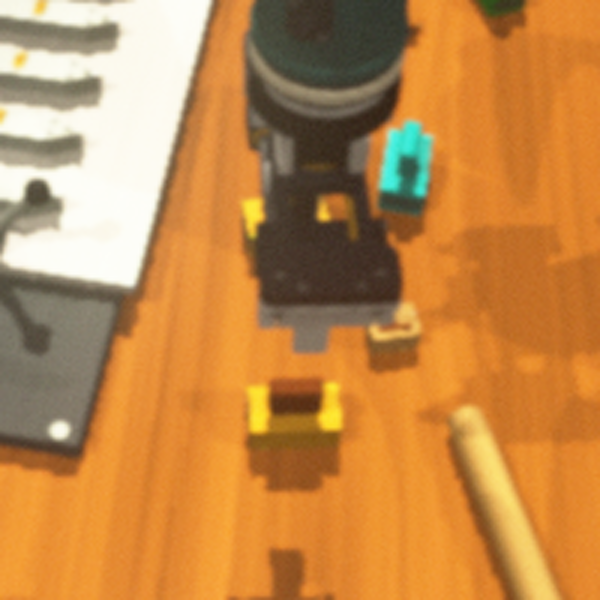

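The picture shows the open gripper above the leftmost brass holder (crop (295,400)), with nothing in the way. I descend and grip.

Emit:
{"api": "move_arm", "payload": {
  "commands": [
    [0, 0.3, -0.005, 0, 0, 0, 60],
    [0, 0.491, -0.005, 0, 0, 0, 60],
    [0, 0.491, -0.005, 0, 0, 0, 60],
    [0, 0.491, -0.005, 0, 0, 0, 60],
    [0, 0.491, -0.005, 0, 0, 0, 60]
  ]
}}

```text
clock: 4.42
tcp_pos: [0.4158, 0.2211, 0.0346]
tool_rot: [-0.705, -0.046, 0.043, 0.707]
ft_force: [0.6, 0.5, 0.4]
width: 0.0599
```

Emit:
{"api": "move_arm", "payload": {
  "commands": [
    [0, 0, 0, 0, 0, 0, 0],
    [0, 0, 0, 0, 0, 0, 0],
    [0, 0, 0, 0, 0, 0, 0],
    [0, 0, 0, 0, 0, 0, 0],
    [0, 0, 0, 0, 0, 0, 0]
  ]
}}

```text
clock: 5.05
tcp_pos: [0.4157, 0.221, 0.0345]
tool_rot: [-0.705, -0.046, 0.043, 0.707]
ft_force: [0.5, 0.2, -0.4]
width: 0.0134
```

Run:
```python
from h import *
st()
s=ctrl.sense()["tcp_pos"]
v=.103
plan([[(np.r_[s[:2],.15],.125,0,2),(bed(.552,v,.13),TH,0,3)],[(bed(.552,v,.13),TH,0,2),(bed(.552,v,.075),TH,0,3)]])
```

```text
t5.05 tcp [0.4157 0.221  0.0345] uv [0.3937 0.2583] xdir yaw 0.126 ydir [ 0.004  0.003 -1.   ] F [ 0.5  0.2 -0.4] w 0.0134 q [ 0.37 -0.02  1.77  0.    1.38 -1.33]
[[0.003,-0.578,0.002,-0.002,0.001,0.003,0],[0.003,-0.578,0.002,-0.002,0.001,0.003,0],[0.607,-0.478,-0.928,-0.002,0.139,0.003,0],[0.607,-0.478,-0.928,-0.002,0.139,0.003,0],[0.607,-0.478,-0.928,-0.002,0.139,0.003,0]]
[[0.0,0.0,0.0,0.0,0.0,0.0,0],[0.0,0.0,0.0,0.0,0.0,0.0,0],[0.0,0.275,0.0,0.0,0.0,0.0,0],[0.0,0.275,0.0,0.0,0.0,0.0,0],[0.0,0.275,0.0,0.0,0.0,0.0,0]]
```

Emit:
{"api": "move_arm", "payload": {
  "commands": [
    [0, -0.4, 0, 0, 0, 0, 0],
    [0.1, -0.578, -0.2, 0, 0.05, 0, 0],
    [0.607, -0.478, -0.928, 0, 0.139, 0, 0],
    [0.607, -0.478, -0.928, 0, 0.139, 0, 0],
    [0.607, -0.478, -0.928, 0, 0.139, 0, 0]
  ]
}}

```text
clock: 5.68
tcp_pos: [0.5604, 0.0502, 0.1301]
tool_rot: [-0.705, 0.031, -0.034, 0.708]
ft_force: [1.0, 0.1, 0.5]
width: 0.0005
```

Run:
```python
from h import *
st()
v=.103
plan([[(bed(.552,v,.080),TH,0,5)]])
```

```text
t5.67 tcp [0.5604 0.0502 0.1301] uv [0.5534 0.1015] xdir yaw -0.092 ydir [ 0.005  0.003 -1.   ] F [1.  0.1 0.5] w 0.0005 q [-0.01  0.13  1.43  0.    1.58 -1.49]
[[-0.008,0.25,0.006,-0.002,0.0,0.003,0],[-0.008,0.25,0.006,-0.002,0.0,0.003,0],[-0.008,0.25,0.006,-0.002,0.0,0.003,0],[-0.008,0.25,0.006,-0.002,0.0,0.003,0],[-0.008,0.25,0.006,-0.002,0.0,0.003,0]]
```

The width is 0.5 mm, so the holder was dropped. I look for where it went.

Run:
```python
from h import *
for c in("top","side"):
    k=ctrl.capture(c); save(k,"d1"+c,(200,130,500,330),2.6)
    for o in holders(k):
        if o[0][0]>.33: print(*o[:5])
    print()
```

```text
[0.4366 0.3813] [0.0463 0.0374] 0.5 0.0609 [0.4411 0.3844]
[ 0.4342 -0.0611] [0.0598 0.0336] 17.1 0.0596 [ 0.4346 -0.061 ]
[0.4152 0.2183] [0.0605 0.035 ] 7.1 0.0601 [0.4157 0.2178]
[ 0.4084 -0.2546] [0.0612 0.0353] 21.8 0.0586 [ 0.4078 -0.2542]
[ 0.3711 -0.1564] [0.0844 0.0184] 9.2 0.0222 [ 0.3713 -0.1561]
[ 0.3396 -0.3594] [0.0623 0.0343] 70.6 0.0591 [ 0.3393 -0.3596]
[ 0.34   -0.0069] [0.0416 0.034 ] 83.2 0.0603 [ 0.3406 -0.001 ]

[ 0.3382 -0.3571] [0.0642 0.0343] 69.5 0.0556 [ 0.338  -0.3546]
[ 0.408  -0.2526] [0.0619 0.0372] 23.2 0.0568 [ 0.4065 -0.2508]
[ 0.3695 -0.1544] [0.0847 0.0204] 9.4 0.0205 [ 0.3703 -0.1537]
[ 0.433 -0.06 ] [0.0594 0.0385] 15.1 0.0567 [ 0.4328 -0.0574]
[0.3396 0.0052] [0.063  0.0337] 82.6 0.0574 [0.3399 0.0065]
[0.4279 0.0628] [0.061 0.035] 14.1 0.057 [0.4277 0.0639]
[0.3487 0.1436] [0.034  0.0271] 15.3 0.0253 [0.3491 0.1449]
[0.4129 0.2211] [0.0611 0.0353] 4.7 0.0561 [0.4139 0.2218]
[0.436  0.3839] [0.0321 0.0479] 89.7 0.0576 [0.4407 0.3864]
```

View pics/d1side.png

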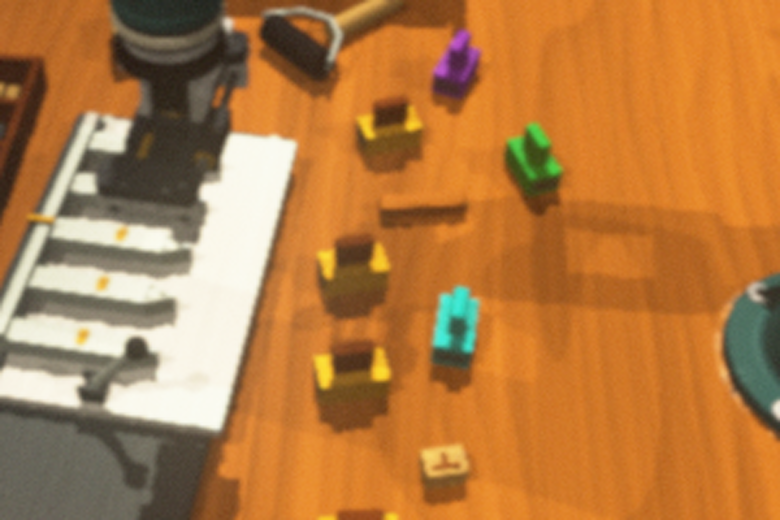

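The holder stayed on the bench at (0.414, 0.220), upright, so the lift only slipped off the rib. I will grip lower and let the force build longer. The arm is closest to the second holder (0.4285, 0.0613), so I take that one first.

Run:
```python
from h import *
a=np.r_[.4285,.0613]; y=np.radians(14)
plan([[(np.r_[a,.13],y,50,5)],[(np.r_[a,.029],y,50,5)]])
```

```text
[[-0.667,-0.011,0.004,-0.001,-0.218,0.002,50],[-0.667,-0.011,0.004,-0.001,-0.218,0.002,50],[-0.667,-0.011,0.004,-0.001,-0.218,0.002,50],[-0.667,-0.011,0.004,-0.001,-0.218,0.002,50],[-0.667,-0.011,0.004,-0.001,-0.218,0.002,50]]
[[0.0,0.505,0.0,0.0,0.0,0.0,50],[0.0,0.505,0.0,0.0,0.0,0.0,50],[0.0,0.505,0.0,0.0,0.0,0.0,50],[0.0,0.505,0.0,0.0,0.0,0.0,50],[0.0,0.505,0.0,0.0,0.0,0.0,50]]
```

Emit:
{"api": "move_arm", "payload": {
  "commands": [
    [-0.667, 0, 0, 0, -0.1, 0, 50],
    [-0.667, 0, 0, 0, -0.218, 0, 50],
    [-0.667, 0, 0, 0, -0.218, 0, 50],
    [-0.667, 0, 0, 0, -0.218, 0, 50],
    [-0.667, 0, 0, 0, -0.218, 0, 50]
  ]
}}

```text
clock: 6.4
tcp_pos: [0.4299, 0.0606, 0.1287]
tool_rot: [-0.702, -0.088, 0.084, 0.702]
ft_force: [0.7, 1.0, -0.6]
width: 0.0472
```

Emit:
{"api": "move_arm", "payload": {
  "commands": [
    [0, 0.3, 0, 0, 0, 0, 50],
    [0, 0.505, 0, 0, 0, 0, 50],
    [0, 0.505, 0, 0, 0, 0, 50],
    [0, 0.505, 0, 0, 0, 0, 50],
    [0, 0.505, 0, 0, 0, 0, 50]
  ]
}}

```text
clock: 7.02
tcp_pos: [0.4327, 0.0608, 0.0301]
tool_rot: [-0.702, -0.089, 0.083, 0.702]
ft_force: [0.7, -1.1, -0.1]
width: 0.05
```

Emit:
{"api": "move_arm", "payload": {
  "commands": [
    [0, 0, 0, 0, 0, 0, 0],
    [0, 0, 0, 0, 0, 0, 0],
    [0, 0, 0, 0, 0, 0, 0],
    [0, 0, 0, 0, 0, 0, 0],
    [0, 0, 0, 0, 0, 0, 0]
  ]
}}

```text
clock: 7.65
tcp_pos: [0.4326, 0.0608, 0.03]
tool_rot: [-0.702, -0.089, 0.083, 0.702]
ft_force: [-0.6, 0.2, 0.4]
width: 0.0035
```

Emit:
{"api": "move_arm", "payload": {
  "commands": [
    [0, 0, 0, 0, 0, 0, 0],
    [0, 0, 0, 0, 0, 0, 0],
    [0, 0, 0, 0, 0, 0, 0],
    [0, 0, 0, 0, 0, 0, 0],
    [0, -0.1, 0, 0, 0, 0, 0]
  ]
}}

```text
clock: 8.28
tcp_pos: [0.4308, 0.0607, 0.0486]
tool_rot: [-0.702, -0.088, 0.084, 0.702]
ft_force: [-0.0, 0.2, -0.2]
width: 0.0005
```

Run:
```python
from h import *
st()
s=ctrl.sense()["tcp_pos"]
v=.043
plan([[(np.r_[s[:2],.13],np.radians(14),0,2),(bed(.552,v,.13),TH,0,3)],[(bed(.552,v,.073),TH,0,5)]])
```

```text
t8.28 tcp [0.4308 0.0607 0.0486] uv [0.4234 0.1001] xdir yaw 0.244 ydir [ 0.005  0.002 -1.   ] F [-0.   0.2 -0.2] w 0.0005 q [ 0.01 -0.11  1.83  0.    1.41 -1.81]
[[0.002,-0.407,0.0,0.0,0.0,0.003,0],[0.002,-0.407,0.0,0.0,0.0,0.003,0],[0.515,-0.405,-0.481,-0.001,0.214,0.003,0],[0.515,-0.405,-0.481,-0.001,0.214,0.003,0],[0.515,-0.405,-0.481,-0.001,0.214,0.003,0]]
[[0.0,0.285,0.0,0.0,0.0,0.0,0],[0.0,0.285,0.0,0.0,0.0,0.0,0],[0.0,0.285,0.0,0.0,0.0,0.0,0],[0.0,0.285,0.0,0.0,0.0,0.0,0],[0.0,0.285,0.0,0.0,0.0,0.0,0]]
```

Nothing was gripped: the fingers closed fully at z 0.030. I check the camera.

Run:
```python
from h import *
c="side"
k=ctrl.capture(c); save(k,"d2"+c,(240,160,440,310),4)
C=cloud(k)
for o in holders(k):
        if o[0][0]>.33: print(*o[:5])
# gripper finger points
for c in("side","top"):
    k=ctrl.capture(c); C=cloud(k)
    m=(C[...,2]>.04)&(C[...,2]<.13)&(abs(C[...,0]-.43)<.09)&(abs(C[...,1]-.06)<.09)
    P=C[m]; 
    for z in np.arange(.04,.13,.01):
        s=P[abs(P[:,2]-z)<.005]
        if len(s): print(c,z.round(2),len(s),s[:,:2].min(0).round(4),s[:,:2].max(0).round(4))
```

```text
[ 0.3609 -0.1561] [0.0661 0.0226] 10.0 0.0199 [ 0.3606 -0.1553]
[0.3395 0.0044] [0.0649 0.0337] 82.6 0.0568 [0.3398 0.0066]
[0.4283 0.0621] [0.0608 0.0361] 14.5 0.0575 [0.4279 0.0638]
[0.3486 0.144 ] [0.0343 0.0279] 14.1 0.0233 [0.3487 0.1452]
[0.4135 0.2205] [0.0615 0.0346] 7.9 0.0566 [0.4137 0.2216]
[0.4361 0.3839] [0.0478 0.0318] 0.2 0.0593 [0.4407 0.3864]
side 0.04 28 [0.3403 0.0175] [0.4442 0.0737]
side 0.05 141 [ 0.3407 -0.0116] [0.4449 0.073 ]
side 0.06 13 [ 0.3417 -0.0079] [0.4425 0.0717]
side 0.09 1 [0.4367 0.0735] [0.4367 0.0735]
top 0.04 1 [0.4122 0.0566] [0.4122 0.0566]
top 0.05 22 [ 0.3419 -0.0144] [0.4185 0.0609]
top 0.06 15 [ 0.3418 -0.0097] [0.4158 0.0606]
```

View pics/d2side.png

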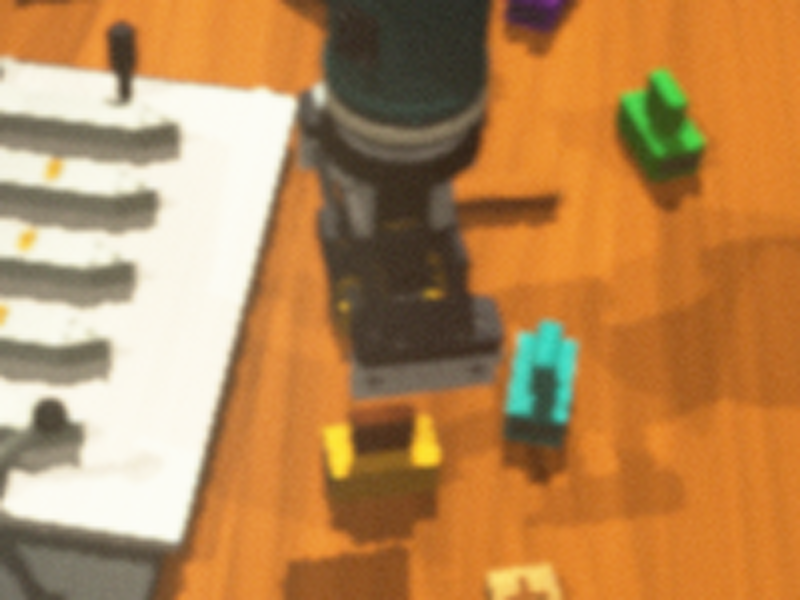

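Run:
```python
from h import *
np.set_printoptions(precision=4,suppress=True)
p=ctrl.capture("side")
def proj(p,X):
    M=R.from_quat(p["rotation"]).as_matrix() if np.shape(p["rotation"])!=(3,3) else np.array(p["rotation"])
    c=M.T@(np.array(X)-p["xyz"]); return p["cx"]-p["fx"]*c[0]/c[2], p["cy"]+p["fy"]*c[1]/c[2]
print("s1 tip near",proj(p,[.4103,.255,.129]),"far",proj(p,[.4183,.184,.129]))
st(); s=ctrl.sense()
print("now tip",proj(p,s["tcp_pos"]))
for c in("side","top"):
    k=ctrl.capture(c); C=cloud(k)
    m=(C[...,2]>.07)&(C[...,2]<.4)&(abs(C[...,0]-.43)<.12)&(abs(C[...,1]-.06)<.15)
    P=C[m]
    for z in np.arange(.07,.4,.015):
        q=P[abs(P[:,2]-z)<.0075]
        if len(q)>5: print(c,z.round(3),len(q),q[:,:2].min(0).round(3),q[:,:2].max(0).round(3))
```

```text
s1 tip near (np.float64(341.69469351770994), np.float64(324.4686630926205)) far (np.float64(339.15401943109634), np.float64(290.5775274648021))
t8.47 tcp [0.4327 0.0607 0.0501] uv [0.4253 0.1002] xdir yaw 0.244 ydir [ 0.01   0.002 -1.   ] F [ 0.2 -0.4 -0.3] w 0.0003 q [ 0.01 -0.11  1.83  0.    1.41 -1.81]
now tip (np.float64(333.6302719911573), np.float64(263.6317654201487))
side 0.175 200 [ 0.379 -0.009] [0.482 0.147]
side 0.19 520 [ 0.377 -0.008] [0.482 0.151]
side 0.205 332 [ 0.378 -0.008] [0.482 0.155]
side 0.22 858 [ 0.379 -0.019] [0.483 0.154]
side 0.235 105 [0.403 0.062] [0.452 0.083]
side 0.25 30 [0.396 0.034] [0.471 0.086]
side 0.265 321 [0.393 0.031] [0.47 0.1 ]
side 0.28 147 [0.399 0.066] [0.462 0.097]
side 0.295 239 [0.394 0.062] [0.466 0.099]
side 0.31 320 [0.393 0.054] [0.466 0.098]
side 0.325 238 [0.395 0.063] [0.462 0.097]
side 0.34 289 [0.395 0.064] [0.463 0.101]
side 0.355 307 [0.397 0.062] [0.464 0.098]
side 0.37 48 [0.41  0.078] [0.458 0.096]
side 0.385 121 [0.368 0.113] [0.453 0.12 ]
side 0.4 263 [0.33  0.113] [0.46  0.122]
top 0.175 11 [ 0.381 -0.02 ] [0.417 0.127]
top 0.19 144 [ 0.38  -0.026] [0.425 0.129]
top 0.205 98 [ 0.38  -0.032] [0.484 0.125]
top 0.22 471 [ 0.382 -0.032] [0.484 0.124]
top 0.265 59 [0.394 0.028] [0.412 0.088]
top 0.28 6 [0.395 0.045] [0.401 0.08 ]
top 0.295 20 [0.394 0.033] [0.406 0.072]
top 0.31 51 [0.395 0.034] [0.405 0.082]
top 0.325 16 [0.396 0.038] [0.403 0.073]
top 0.34 15 [0.396 0.041] [0.401 0.07 ]
top 0.355 7 [0.395 0.044] [0.399 0.059]
top 0.385 30 [0.383 0.045] [0.396 0.1  ]
top 0.4 16 [0.353 0.003] [0.393 0.1  ]
```

Emit:
{"api": "move_arm", "payload": {
  "commands": [
    [0, -0.5, 0, 0, 0, 0, 60],
    [0, -0.5, 0, 0, 0, 0, 60],
    [0, -0.5, 0, 0, 0, 0, 60],
    [0, -0.5, 0, 0, 0, 0, 60],
    [0, -0.5, 0, 0, 0, 0, 60]
  ]
}}

```text
clock: 9.2
tcp_pos: [0.4299, 0.0606, 0.147]
tool_rot: [-0.701, -0.087, 0.085, 0.702]
ft_force: [0.2, 1.0, -0.2]
width: 0.0472
```

Run:
```python
from h import *
st()
for c in("side","top"):
    k=ctrl.capture(c); C=cloud(k)
    m=(C[...,2]>.07)&(C[...,2]<.34)&(abs(C[...,0]-.43)<.12)&(abs(C[...,1]-.06)<.15)
    P=C[m]
    for z in np.arange(.07,.34,.008):
        q=P[abs(P[:,2]-z)<.004]
        if len(q)>3: print(c,z.round(3),len(q),q[:,:2].min(0).round(3),q[:,:2].max(0).round(3))
    if c=="side": save(k,"g1",(240,160,440,310),4)
```

```text
t9.20 tcp [0.4299 0.0606 0.147 ] uv [0.4225 0.0998] xdir yaw 0.244 ydir [ 0.003  0.001 -1.   ] F [ 0.2  1.  -0.2] w 0.0472 q [ 0.01 -0.17  1.68  0.    1.62 -1.81]
side 0.182 22 [0.412 0.088] [0.432 0.098]
side 0.19 33 [0.413 0.088] [0.432 0.099]
side 0.198 28 [0.411 0.088] [0.432 0.099]
side 0.206 35 [0.412 0.092] [0.431 0.098]
side 0.214 31 [0.412 0.091] [0.431 0.098]
side 0.222 7 [0.413 0.093] [0.427 0.098]
side 0.246 11 [0.426 0.031] [0.445 0.039]
side 0.254 15 [0.426 0.032] [0.436 0.037]
side 0.27 95 [ 0.377 -0.009] [0.481 0.147]
side 0.278 181 [ 0.377 -0.009] [0.481 0.148]
side 0.286 228 [ 0.377 -0.007] [0.478 0.148]
side 0.294 349 [ 0.375 -0.01 ] [0.481 0.154]
side 0.302 213 [ 0.375 -0.011] [0.481 0.154]
side 0.31 1012 [ 0.376 -0.02 ] [0.481 0.154]
side 0.318 123 [0.402 0.044] [0.455 0.121]
side 0.326 105 [0.402 0.056] [0.45  0.082]
side 0.334 98 [0.402 0.063] [0.448 0.082]
top 0.278 11 [ 0.38  -0.025] [0.416 0.123]
top 0.286 89 [ 0.379 -0.023] [0.422 0.125]
top 0.294 118 [ 0.379 -0.032] [0.421 0.127]
top 0.302 23 [ 0.38  -0.032] [0.422 0.123]
top 0.31 632 [ 0.379 -0.032] [0.482 0.125]
top 0.318 94 [ 0.382 -0.032] [0.48  0.124]
```

View pics/g1.png

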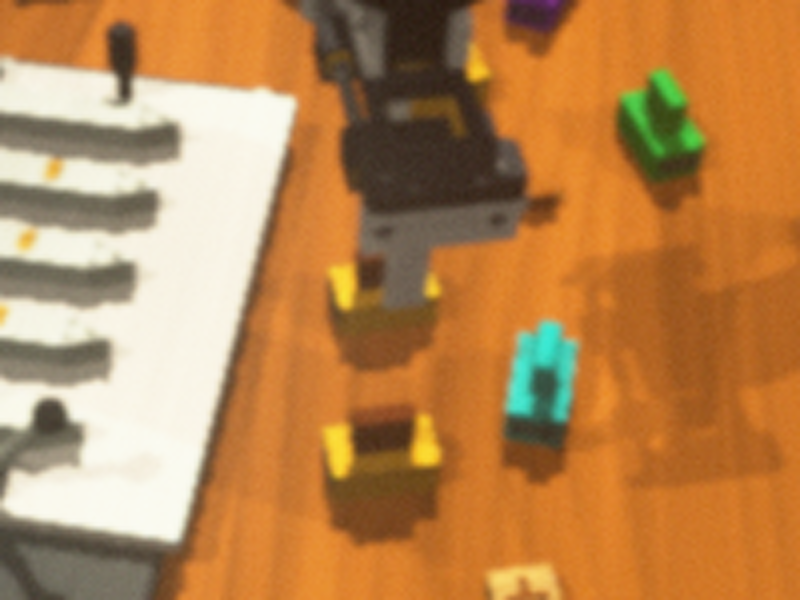

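The fingertips are at about z 0.178 in the cloud while the reading says 0.147 (body underside 0.266). So the reported TCP z reads about 25–30 mm too low, and x and y agree. I go down guardedly, watching the force.

Emit:
{"api": "move_arm", "payload": {
  "commands": [
    [0, 0.3, 0, 0, 0, 0, 50],
    [0, 0.55, 0, 0, 0, 0, 50],
    [0, 0.6, 0, 0, 0, 0, 50],
    [-0.008, 0.64, 0, 0, 0, 0, 50],
    [-0.008, 0.66, 0, 0, 0, 0, 50]
  ]
}}

```text
clock: 9.93
tcp_pos: [0.4307, 0.0604, 0.017]
tool_rot: [-0.702, -0.089, 0.083, 0.702]
ft_force: [0.8, 1.1, -0.1]
width: 0.0498
```

Emit:
{"api": "move_arm", "payload": {
  "commands": [
    [0, 0, 0, 0, 0, 0, 30],
    [0, 0, 0, 0, 0, 0, 0],
    [0, 0, 0, 0, 0, 0, 0],
    [0, 0, 0, 0, 0, 0, 0],
    [0, 0, 0, 0, 0, 0, 0]
  ]
}}

```text
clock: 10.55
tcp_pos: [0.4309, 0.0606, 0.0173]
tool_rot: [-0.702, -0.089, 0.083, 0.702]
ft_force: [0.4, 1.4, 1.8]
width: 0.0135
```

Run:
```python
from h import *
st()
for c in("side",):
    k=ctrl.capture(c); C=cloud(k)
    m=(C[...,2]>.07)&(C[...,2]<.34)&(abs(C[...,0]-.43)<.12)&(abs(C[...,1]-.06)<.15)
    print("body bottom",np.percentile(C[m][:,2],[0,.5,1,3]))
```

```text
t10.55 tcp [0.4309 0.0606 0.0173] uv [0.4235 0.0999] xdir yaw 0.244 ydir [ 0.008  0.002 -1.   ] F [0.4 1.4 1.8] w 0.0135 q [ 0.01 -0.08  1.87  0.    1.34 -1.81]
body bottom [0.13735743 0.14029134 0.142113   0.14696882]
```

Emit:
{"api": "move_arm", "payload": {
  "commands": [
    [0, 0, 0, 0, 0, 0, 35],
    [0, 0, 0, 0, 0, 0, 35],
    [0, 0.03, 0, 0, 0, 0, 35],
    [0, 0.05, 0, 0, 0, 0, 35],
    [0, 0.05, 0, 0, 0, 0, 35]
  ]
}}

```text
clock: 11.22
tcp_pos: [0.4303, 0.0606, 0.0066]
tool_rot: [-0.701, -0.088, 0.084, 0.702]
ft_force: [-0.7, 0.7, 0.5]
width: 0.035
```

Emit:
{"api": "move_arm", "payload": {
  "commands": [
    [0, 0, 0, 0, 0, 0, 0],
    [0, 0, 0, 0, 0, 0, 0],
    [0, 0, 0, 0, 0, 0, 0],
    [0, 0, 0, 0, 0, 0, 0],
    [0, 0, 0, 0, 0, 0, 0]
  ]
}}

```text
clock: 11.85
tcp_pos: [0.4304, 0.0607, 0.0066]
tool_rot: [-0.701, -0.088, 0.084, 0.702]
ft_force: [0.4, 1.0, 0.1]
width: 0.0139
```

Run:
```python
from h import *
st()
s=ctrl.sense()["tcp_pos"]; z=s[2]
v=.043
plan([[(s+[0,0,.09],np.radians(14),0,2),(bed(.552,v,z+.09),TH,0,3)],[(bed(.552,v,z+.04),TH,0,5)]])
```

```text
t11.85 tcp [0.4304 0.0607 0.0066] uv [0.423 0.1  ] xdir yaw 0.244 ydir [ 0.007  0.002 -1.   ] F [0.4 1.  0.1] w 0.0139 q [ 0.01 -0.07  1.89  0.    1.32 -1.81]
[[0.003,-0.45,0.0,0.0,0.0,0.004,0],[0.003,-0.45,0.0,0.0,0.0,0.004,0],[0.518,-0.447,-0.481,-0.001,0.214,0.004,0],[0.518,-0.447,-0.481,-0.001,0.214,0.004,0],[0.518,-0.447,-0.481,-0.001,0.214,0.004,0]]
[[0.0,0.25,0.0,0.0,0.0,0.0,0],[0.0,0.25,0.0,0.0,0.0,0.0,0],[0.0,0.25,0.0,0.0,0.0,0.0,0],[0.0,0.25,0.0,0.0,0.0,0.0,0],[0.0,0.25,0.0,0.0,0.0,0.0,0]]
```

Emit:
{"api": "move_arm", "payload": {
  "commands": [
    [0, -0.25, 0, 0, 0, 0, 0],
    [0, -0.45, 0, 0, 0, 0, 0],
    [0.52, -0.447, -0.481, 0, 0.1, 0.004, 0],
    [0.52, -0.447, -0.481, 0, 0.214, 0.004, 0],
    [0.52, -0.447, -0.481, 0, 0.214, 0.004, 0]
  ]
}}

```text
clock: 12.48
tcp_pos: [0.5555, -0.0097, 0.0951]
tool_rot: [-0.706, 0.034, -0.033, 0.707]
ft_force: [-0.9, 0.2, -2.0]
width: 0.0142
```

Run:
```python
from h import *
st()
v=.043
plan([[(bed(.552,v,.047),TH,0,5)]])
```

```text
t12.47 tcp [ 0.5555 -0.0097  0.0951] uv [0.554  0.0414] xdir yaw -0.094 ydir [-0.002  0.001 -1.   ] F [-0.9  0.2 -2. ] w 0.0142 q [-0.12  0.13  1.49  0.    1.52 -1.6 ]
[[-0.01,0.24,0.008,-0.001,-0.002,-0.001,0],[-0.01,0.24,0.008,-0.001,-0.002,-0.001,0],[-0.01,0.24,0.008,-0.001,-0.002,-0.001,0],[-0.01,0.24,0.008,-0.001,-0.002,-0.001,0],[-0.01,0.24,0.008,-0.001,-0.002,-0.001,0]]
```

Emit:
{"api": "move_arm", "payload": {
  "commands": [
    [-0.005, 0.15, 0.008, 0, 0, 0, 0],
    [-0.01, 0.25, 0.008, 0, 0, 0, 0],
    [-0.01, 0.28, 0.008, 0, 0, 0, 0],
    [-0.01, 0.285, 0.008, 0, 0, 0, 0],
    [-0.01, 0.288, 0.008, 0, 0, 0, 0]
  ]
}}

```text
clock: 13.1
tcp_pos: [0.5539, -0.0077, 0.038]
tool_rot: [-0.706, 0.033, -0.033, 0.707]
ft_force: [0.7, 0.1, -3.2]
width: 0.0136
```

Run:
```python
from h import *
st()
```

```text
t13.10 tcp [ 0.5539 -0.0077  0.038 ] uv [0.5523 0.0432] xdir yaw -0.094 ydir [-0.     0.001 -1.   ] F [ 0.7  0.1 -3.2] w 0.0136 q [-0.12  0.17  1.57  0.    1.41 -1.59]
```

Emit:
{"api": "move_arm", "payload": {
  "commands": [
    [0, 0.008, 0, 0, 0, 0, 0],
    [0, 0.012, 0, 0, 0, 0, 40],
    [0, 0.012, 0, 0, 0, 0, 40],
    [0, 0.012, 0, 0, 0, 0, 40],
    [0, -0.15, 0, 0, 0, 0, 40]
  ]
}}

```text
clock: 13.72
tcp_pos: [0.5515, -0.0075, 0.0652]
tool_rot: [-0.706, 0.036, -0.031, 0.707]
ft_force: [-0.6, -0.3, 0.6]
width: 0.0397
```

Emit:
{"api": "move_arm", "payload": {
  "commands": [
    [0, -0.4, 0, 0, 0, 0, 40],
    [-0.3, -0.4, 0, 0, 0, 0, 40],
    [-0.7, -0.4, 0, 0, 0, 0, 40],
    [-0.7, -0.4, 0, 0, 0, 0, 40],
    [-0.7, -0.4, 0, 0, 0, 0, 40]
  ]
}}

```text
clock: 14.35
tcp_pos: [0.4123, 0.0056, 0.1468]
tool_rot: [-0.706, 0.035, -0.031, 0.707]
ft_force: [0.0, -0.8, 0.4]
width: 0.0394
```

```bash
cat >> h.py <<'E'
def look(cam,U=.575,name=None):
    """holder-on-deck and wall lateral positions in bed axes, from the same picture"""
    p=ctrl.capture(cam); C=cloud(p); 
    if name: save(p,name,(240,100,440,250),4)
    u=C[...,0]*EX[0]+C[...,1]*EX[1]; v=C[...,0]*EY[0]+C[...,1]*EY[1]; z=C[...,2]
    hm=(u>.50)&(u<U)&(z>.045)&(z<.10)&(v>-.12)&(v<.15)
    n,l,s,_=cv2.connectedComponentsWithStats(hm.astype(np.uint8))
    for i in range(1,n):
        m=l==i
        if m.sum()<40: continue
        c,sz,a=cv2.minAreaRect(np.stack([u[m],v[m]],-1).astype(np.float32)); print(cam,"holder uv",np.round(c,4),np.round(sz,4),round(a,1),"z",z[m].max().round(4))
        t=m&(z>z[m].max()-.012); print("   rib uv",u[t].mean().round(4),v[t].mean().round(4))
    for k in range(-2,3):
        m=(u>.62)&(u<.69)&(z>.047)&(z<.056)&(abs(v-.012-.06*k)<.025)
        if m.sum()>20:
            e=np.percentile(v[m],[3,97]); print(cam,"wall",k,"edges",e.round(4),"mid",e.mean().round(4),"med",np.median(v[m]).round(4), "slope",np.polyfit(u[m],v[m],1)[0].round(3))
E
python3 - <<'E'
from h import *
st(); look("top",.6,"lk1"); look("side",.6)
E
```

```text
t14.35 tcp [0.4123 0.0056 0.1468] uv [0.41   0.0434] xdir yaw -0.094 ydir [-0.005  0.002 -1.   ] F [ 0.  -0.8  0.4] w 0.0394 q [-0.13 -0.21  1.72  0.    1.64 -1.6 ]
top holder uv [0.5683 0.0429] [0.0336 0.0265] 86.4 z 0.0882
   rib uv 0.5615 0.0423
top wall -2 edges [-0.1212 -0.0984] mid -0.1098 med -0.1093 slope 0.003
top wall -1 edges [-0.0612 -0.0386] mid -0.0499 med -0.0496 slope -0.006
top wall 0 edges [-0.0013  0.0213] mid 0.01 med 0.01 slope -0.007
top wall 1 edges [0.0582 0.0812] mid 0.0697 med 0.0696 slope 0.004
top wall 2 edges [0.1181 0.1412] mid 0.1296 med 0.1299 slope 0.009
side holder uv [0.5496 0.0448] [0.0612 0.0364] 2.0 z 0.0872
   rib uv 0.5491 0.0461
side holder uv [0.5931 0.0703] [0.021  0.0177] 23.8 z 0.0532
   rib uv 0.5917 0.0724
side wall -2 edges [-0.12   -0.0956] mid -0.1078 med -0.1072 slope -0.008
side wall -1 edges [-0.0603 -0.0361] mid -0.0482 med -0.0475 slope 0.003
side wall 0 edges [-0.0005  0.0244] mid 0.012 med 0.0128 slope -0.003
side wall 1 edges [0.0599 0.0841] mid 0.072 med 0.0729 slope 0.007
side wall 2 edges [0.1195 0.1432] mid 0.1314 med 0.1324 slope 0.022
```

View pics/lk1.png

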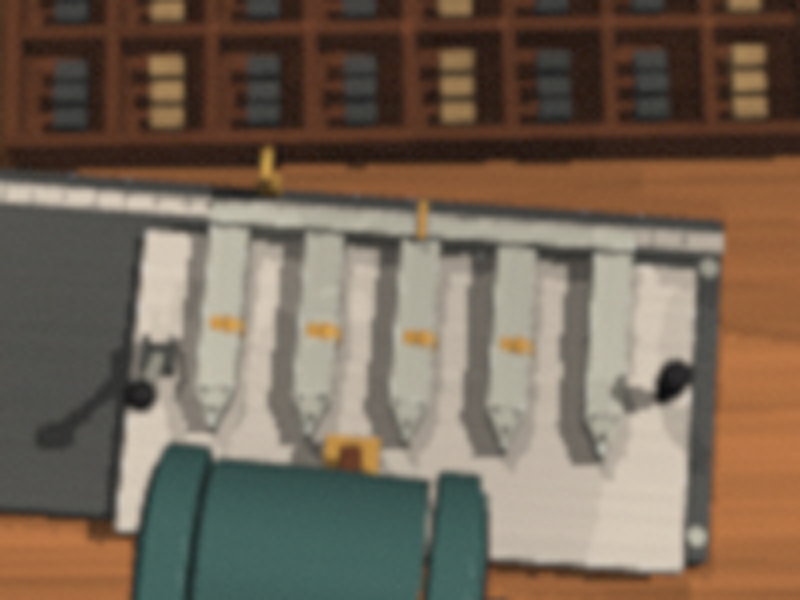

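The holder stands upright on the deck, in line with bay2. Top and side agree that it sits 2.9 mm too far left (+v). So the bay centres in TCP bed coordinates are v = -0.080, -0.020, 0.040 and 0.100. I regrasp, correct and push.

Run:
```python
from h import *
plan([[(bed(.551,.0432,.09),TH,40,5)],[(bed(.551,.0432,.036),TH,40,5)],[(bed(.551,.0432,.036),TH,0,5)],[(bed(.552,.0403,.037),TH,0,2),(bed(.590,.0403,.037),TH,0,3)]])
```

```text
[[0.7,0.278,0.001,-0.001,-0.001,-0.004,40],[0.7,0.278,0.001,-0.001,-0.001,-0.004,40],[0.7,0.278,0.001,-0.001,-0.001,-0.004,40],[0.7,0.278,0.001,-0.001,-0.001,-0.004,40],[0.7,0.278,0.001,-0.001,-0.001,-0.004,40]]
[[0.0,0.27,0.0,0.0,0.0,0.0,40],[0.0,0.27,0.0,0.0,0.0,0.0,40],[0.0,0.27,0.0,0.0,0.0,0.0,40],[0.0,0.27,0.0,0.0,0.0,0.0,40],[0.0,0.27,0.0,0.0,0.0,0.0,40]]
[[0.0,0.0,0.0,0.0,0.0,0.0,0],[0.0,0.0,0.0,0.0,0.0,0.0,0],[0.0,0.0,0.0,0.0,0.0,0.0,0],[0.0,0.0,0.0,0.0,0.0,0.0,0],[0.0,0.0,0.0,0.0,0.0,0.0,0]]
[[0.005,-0.005,-0.014,0.0,0.0,0.0,0],[0.005,-0.005,-0.014,0.0,0.0,0.0,0],[0.195,-0.005,-0.014,0.0,0.0,0.0,0],[0.195,-0.005,-0.014,0.0,0.0,0.0,0],[0.195,-0.005,-0.014,0.0,0.0,0.0,0]]
```

Emit:
{"api": "move_arm", "payload": {
  "commands": [
    [0.4, 0.1, 0, 0, 0, -0.004, 40],
    [0.7, 0.278, 0, 0, 0, -0.004, 40],
    [0.7, 0.278, 0, 0, 0, -0.004, 40],
    [0.7, 0.278, 0, 0, 0, -0.004, 40],
    [0.7, 0.278, 0, 0, 0, -0.004, 40]
  ]
}}

```text
clock: 15.08
tcp_pos: [0.5526, -0.0077, 0.0901]
tool_rot: [-0.706, 0.033, -0.033, 0.707]
ft_force: [0.7, 0.0, 1.1]
width: 0.0404
```

Emit:
{"api": "move_arm", "payload": {
  "commands": [
    [0, 0.15, 0, 0, 0, 0, 40],
    [0, 0.265, 0, 0, 0, 0, 40],
    [0, 0.265, 0, 0, 0, 0, 40],
    [0, 0.265, 0, 0, 0, 0, 40],
    [0, 0.265, 0, 0, 0, 0, 0]
  ]
}}

```text
clock: 15.7
tcp_pos: [0.5537, -0.0077, 0.0391]
tool_rot: [-0.706, 0.032, -0.034, 0.707]
ft_force: [0.1, -0.4, 0.0]
width: 0.0334
```

Emit:
{"api": "move_arm", "payload": {
  "commands": [
    [0, 0, 0, 0, 0, 0, 0],
    [0, 0, 0, 0, 0, 0, 0],
    [0, 0, 0, 0, 0, 0, 0],
    [0, 0, 0, 0, 0, 0, 0],
    [0, 0, 0, 0, 0, 0, 0]
  ]
}}

```text
clock: 16.32
tcp_pos: [0.5543, -0.0077, 0.04]
tool_rot: [-0.706, 0.032, -0.035, 0.707]
ft_force: [-0.2, 0.3, 5.3]
width: 0.0141
```

Run:
```python
from h import *
st(); z=ctrl.sense()["tcp_pos"][2]+.0005
plan([[(bed(.552,.0403,z),TH,0,2),(bed(.600,.0403,z),TH,0,3)],[(bed(.65,.0403,z),TH,0,5)],[(bed(.687,.0403,z),TH,0,5)]])
```

```text
t16.32 tcp [ 0.5543 -0.0077  0.04  ] uv [0.5527 0.0432] xdir yaw -0.094 ydir [ 0.005  0.001 -1.   ] F [-0.2  0.3  5.3] w 0.0141 q [-0.12  0.16  1.57  0.    1.4  -1.59]
[[-0.003,-0.003,-0.015,-0.001,-0.001,0.003,0],[-0.003,-0.003,-0.015,-0.001,-0.001,0.003,0],[0.237,-0.001,-0.014,-0.001,-0.001,0.003,0],[0.237,-0.001,-0.014,-0.001,-0.001,0.003,0],[0.237,-0.001,-0.014,-0.001,-0.001,0.003,0]]
[[0.25,0.0,0.0,0.0,0.0,0.0,0],[0.25,0.0,0.0,0.0,0.0,0.0,0],[0.25,0.0,0.0,0.0,0.0,0.0,0],[0.25,0.0,0.0,0.0,0.0,0.0,0],[0.25,0.0,0.0,0.0,0.0,0.0,0]]
[[0.185,0.0,0.0,0.0,0.0,0.0,0],[0.185,0.0,0.0,0.0,0.0,0.0,0],[0.185,0.0,0.0,0.0,0.0,0.0,0],[0.185,0.0,0.0,0.0,0.0,0.0,0],[0.185,0.0,0.0,0.0,0.0,0.0,0]]
```

Emit:
{"api": "move_arm", "payload": {
  "commands": [
    [-0.003, -0.003, -0.015, 0, 0, 0.003, 0],
    [0.06, -0.003, -0.015, 0, 0, 0.003, 0],
    [0.12, -0.003, -0.015, 0, 0, 0.003, 0],
    [0.18, -0.003, -0.015, 0, 0, 0.003, 0],
    [0.24, -0.003, -0.015, 0, 0, 0.003, 0]
  ]
}}

```text
clock: 16.95
tcp_pos: [0.6025, -0.0153, 0.0401]
tool_rot: [-0.706, 0.033, -0.033, 0.707]
ft_force: [-2.8, 1.2, 1.2]
width: 0.0139
```

Emit:
{"api": "move_arm", "payload": {
  "commands": [
    [0.05, 0, 0, 0, 0, 0, 0],
    [0.1, 0, 0, 0, 0, 0, 0],
    [0.15, 0, 0, 0, 0, 0, 0],
    [0.2, 0, 0, 0, 0, 0, 0],
    [0.25, 0, 0, 0, 0, 0, 0]
  ]
}}

```text
clock: 17.58
tcp_pos: [0.6496, -0.0197, 0.0403]
tool_rot: [-0.706, 0.036, -0.03, 0.707]
ft_force: [-10.0, 0.7, 8.9]
width: 0.014
```

Run:
```python
from h import *
st(); z=ctrl.sense()["tcp_pos"][2]
plan([[(bed(.687,.0403,z),TH,0,1)]])
```

```text
t17.57 tcp [ 0.6496 -0.0197  0.0403] uv [0.6486 0.0401] xdir yaw -0.094 ydir [-0.008  0.002 -1.   ] F [-10.    0.7   8.9] w 0.0140 q [-0.12  0.38  1.3   0.    1.47 -1.6 ]
[[0.192,-0.002,0.002,-0.001,-0.001,-0.005,0]]
```

Emit:
{"api": "move_arm", "payload": {
  "commands": [
    [0.05, -0.003, 0, 0, 0, -0.005, 0],
    [0.1, -0.003, 0, 0, 0, -0.005, 0],
    [0.14, -0.003, 0, 0, 0, -0.005, 0],
    [0.16, -0.003, 0, 0, 0, -0.005, 0],
    [0.175, -0.003, 0, 0, 0, -0.005, 0]
  ]
}}

```text
clock: 18.2
tcp_pos: [0.6838, -0.0228, 0.0402]
tool_rot: [-0.706, 0.034, -0.032, 0.707]
ft_force: [-1.0, 0.9, -1.8]
width: 0.0138
```

Emit:
{"api": "move_arm", "payload": {
  "commands": [
    [0.01, 0, 0, 0, 0, 0, 0],
    [0.02, 0, 0, 0, 0, 0, 0],
    [0.02, 0, 0, 0, 0, 0, 0]
  ]
}}

```text
clock: 18.58
tcp_pos: [0.6842, -0.0229, 0.0404]
tool_rot: [-0.706, 0.037, -0.029, 0.707]
ft_force: [-13.1, 1.7, 7.9]
width: 0.0138
```

Run:
```python
from h import *
st()
```

```text
t18.57 tcp [ 0.6842 -0.0229  0.0404] uv [0.6834 0.04  ] xdir yaw -0.093 ydir [-0.012  0.002 -1.   ] F [-13.1   1.7   7.9] w 0.0138 q [-0.12  0.45  1.2   0.    1.5  -1.59]
```

The force fell from 10 N to 1 N (the click), then rose to 13 N at u=0.683, the back stop. One firmer nudge, then I release and lift.

Emit:
{"api": "move_arm", "payload": {
  "commands": [
    [0.015, 0, 0, 0, 0, 0, 0],
    [0.015, 0, 0, 0, 0, 0, 0],
    [0, 0, 0, 0, 0, 0, 30],
    [0, 0, 0, 0, 0, 0, 30],
    [0, 0, 0, 0, 0, 0, 30]
  ]
}}

```text
clock: 19.2
tcp_pos: [0.6848, -0.0231, 0.0401]
tool_rot: [-0.706, 0.037, -0.029, 0.707]
ft_force: [-0.9, -0.9, 0.1]
width: 0.0299
```

Emit:
{"api": "move_arm", "payload": {
  "commands": [
    [0, -0.3, 0, 0, 0, 0, 30],
    [-0.2, -0.4, 0, 0, 0, 0, 40],
    [-0.7, -0.4, 0, 0, 0, 0, 50],
    [-0.9, -0.4, 0, 0, 0, 0, 50],
    [-0.9, -0.4, 0, 0, 0, 0, 50]
  ]
}}

```text
clock: 19.82
tcp_pos: [0.5033, -0.0059, 0.1215]
tool_rot: [-0.706, 0.037, -0.028, 0.707]
ft_force: [0.4, 0.2, 0.2]
width: 0.0501
```

```bash
cat >> h.py <<'E'
def homes():
    for cam in("top","side"):
        p=ctrl.capture(cam); C=cloud(p)
        u=C[...,0]*EX[0]+C[...,1]*EX[1]; v=C[...,0]*EY[0]+C[...,1]*EY[1]; z=C[...,2]
        for b in range(4):
            m=(abs(v-(-.079+.06*b))<.02)&(u>.5)&(u<.72)&(z>.07)&(z<.095)
            if m.sum()>8: print(cam,"bay",b,"rib u %.4f..%.4f v %.4f"%(*np.percentile(u[m],[2,98]),v[m].mean()),m.sum())
        for o in holders(p):
            if o[0][0]>.38 and o[1].max()<.07: print(cam,*o[:5])
E
python3 - <<'E'
from h import *
st(); homes()
a=np.r_[.4145,.2195]; y=np.radians(7.4)
plan([[(np.r_[a,.10],y,50,5)],[(np.r_[a,.007],y,50,5)]])
E
```

```text
t19.82 tcp [ 0.5033 -0.0059  0.1215] uv [0.5017 0.0403] xdir yaw -0.093 ydir [-0.013  0.002 -1.   ] F [0.4 0.2 0.2] w 0.0501 q [-0.12  0.01  1.57  0.    1.58 -1.6 ]
top [0.4365 0.3814] [0.0369 0.0461] 89.9 0.0612 [0.4411 0.3851]
top [0.4152 0.2182] [0.0601 0.0343] 7.4 0.0589 [0.4156 0.2178]
top [ 0.4084 -0.2547] [0.0613 0.0348] 21.8 0.0596 [ 0.4083 -0.2541]
side bay 2 rib u 0.6621..0.6965 v 0.0436 129
side [ 0.4078 -0.2528] [0.0612 0.0392] 23.9 0.0557 [ 0.4066 -0.2508]
side [ 0.433  -0.0597] [0.06   0.0366] 16.6 0.0572 [ 0.4335 -0.0573]
side [0.4136 0.2208] [0.0612 0.0345] 8.2 0.0566 [0.4134 0.2216]
side [0.4361 0.3841] [0.0318 0.0476] 90.0 0.0592 [0.4409 0.3864]
[[-0.561,0.12,1.082,-0.001,-0.142,-0.006,50],[-0.561,0.12,1.082,-0.001,-0.142,-0.006,50],[-0.561,0.12,1.082,-0.001,-0.142,-0.006,50],[-0.561,0.12,1.082,-0.001,-0.142,-0.006,50],[-0.561,0.12,1.082,-0.001,-0.142,-0.006,50]]
[[0.0,0.465,0.0,0.0,0.0,0.0,50],[0.0,0.465,0.0,0.0,0.0,0.0,50],[0.0,0.465,0.0,0.0,0.0,0.0,50],[0.0,0.465,0.0,0.0,0.0,0.0,50],[0.0,0.465,0.0,0.0,0.0,0.0,50]]
```

Emit:
{"api": "move_arm", "payload": {
  "commands": [
    [-0.3, 0, 0.3, 0, 0, -0.006, 40],
    [-0.561, 0.12, 0.8, 0, -0.1, -0.006, 40],
    [-0.561, 0.12, 1.0, 0, -0.142, -0.006, 40],
    [-0.561, 0.12, 1.0, 0, -0.142, -0.006, 40],
    [-0.561, 0.12, 1.0, 0, -0.142, -0.006, 40]
  ]
}}

```text
clock: 20.55
tcp_pos: [0.4139, 0.2063, 0.0999]
tool_rot: [-0.705, -0.048, 0.047, 0.706]
ft_force: [0.0, -0.6, 0.3]
width: 0.04
```

Run:
```python
from h import *
st()
a=np.r_[.4145,.2195]; y=np.radians(7.4)
plan([[(np.r_[a,.04],y,40,5)]])
```

```text
t20.55 tcp [0.4139 0.2063 0.0999] uv [0.3932 0.2435] xdir yaw 0.135 ydir [ 0.001  0.002 -1.   ] F [ 0.  -0.6  0.3] w 0.0400 q [ 0.34 -0.08  1.7   0.    1.52 -1.37]
[[0.012,0.3,0.064,-0.001,0.004,0.001,40],[0.012,0.3,0.064,-0.001,0.004,0.001,40],[0.012,0.3,0.064,-0.001,0.004,0.001,40],[0.012,0.3,0.064,-0.001,0.004,0.001,40],[0.012,0.3,0.064,-0.001,0.004,0.001,40]]
```

Emit:
{"api": "move_arm", "payload": {
  "commands": [
    [0.01, 0, 0.066, 0, 0.004, 0, 40],
    [0.01, 0.2, 0.066, 0, 0.004, 0, 40],
    [0.01, 0.4, 0.066, 0, 0.004, 0, 40],
    [0.01, 0.465, 0.066, 0, 0.004, 0, 40],
    [0.01, 0.465, 0.066, 0, 0.004, 0, 40]
  ]
}}

```text
clock: 21.18
tcp_pos: [0.4147, 0.2194, 0.0067]
tool_rot: [-0.705, -0.045, 0.045, 0.706]
ft_force: [-1.0, -0.4, 0.4]
width: 0.04
```

Emit:
{"api": "move_arm", "payload": {
  "commands": [
    [0, 0, 0, 0, 0, 0, 0],
    [0, 0, 0, 0, 0, 0, 0],
    [0, 0, 0, 0, 0, 0, 0],
    [0, 0, 0, 0, 0, 0, 0],
    [0, 0, 0, 0, 0, 0, 0]
  ]
}}

```text
clock: 21.8
tcp_pos: [0.4155, 0.2197, 0.0078]
tool_rot: [-0.705, -0.046, 0.044, 0.706]
ft_force: [0.3, -0.5, 5.8]
width: 0.014
```

Run:
```python
from h import *
st()
s=ctrl.sense()["tcp_pos"]; z=s[2]
v=.1003
plan([[(s+[0,0,.08],.13,0,2),(bed(.552,v,z+.08),TH,0,3)],[(bed(.552,v,z+.0325),TH,0,5)],[(bed(.605,v,z+.0325),TH,0,5)],[(bed(.65,v,z+.0325),TH,0,5)]])
```

```text
t21.80 tcp [0.4155 0.2197 0.0078] uv [0.3936 0.257 ] xdir yaw 0.128 ydir [ 0.002  0.002 -1.   ] F [ 0.3 -0.5  5.8] w 0.0140 q [ 0.36  0.01  1.8   0.    1.32 -1.33]
[[0.001,-0.4,0.001,-0.001,-0.001,0.002,0],[0.001,-0.4,0.001,-0.001,-0.001,0.002,0],[0.603,-0.401,-0.936,-0.002,0.14,0.001,0],[0.603,-0.401,-0.936,-0.002,0.14,0.001,0],[0.603,-0.401,-0.936,-0.002,0.14,0.001,0]]
[[0.0,0.238,0.0,0.0,0.0,0.0,0],[0.0,0.238,0.0,0.0,0.0,0.0,0],[0.0,0.238,0.0,0.0,0.0,0.0,0],[0.0,0.238,0.0,0.0,0.0,0.0,0],[0.0,0.238,0.0,0.0,0.0,0.0,0]]
[[0.265,0.0,0.0,0.0,0.0,0.0,0],[0.265,0.0,0.0,0.0,0.0,0.0,0],[0.265,0.0,0.0,0.0,0.0,0.0,0],[0.265,0.0,0.0,0.0,0.0,0.0,0],[0.265,0.0,0.0,0.0,0.0,0.0,0]]
[[0.225,0.0,0.0,0.0,0.0,0.0,0],[0.225,0.0,0.0,0.0,0.0,0.0,0],[0.225,0.0,0.0,0.0,0.0,0.0,0],[0.225,0.0,0.0,0.0,0.0,0.0,0],[0.225,0.0,0.0,0.0,0.0,0.0,0]]
```

Emit:
{"api": "move_arm", "payload": {
  "commands": [
    [0, -0.25, 0, 0, 0, 0, 0],
    [0.1, -0.4, -0.2, 0, 0.05, 0, 0],
    [0.603, -0.4, -0.936, 0, 0.14, 0, 0],
    [0.603, -0.4, -0.936, 0, 0.14, 0, 0],
    [0.603, -0.4, -0.936, 0, 0.14, 0, 0]
  ]
}}

```text
clock: 22.42
tcp_pos: [0.5587, 0.0475, 0.0859]
tool_rot: [-0.705, 0.033, -0.032, 0.707]
ft_force: [0.3, 0.3, -3.7]
width: 0.0134
```

Run:
```python
from h import *
st()
v=.1003;z=.0078
plan([[(bed(.552,v,z+.0325),TH,0,5)]])
```

```text
t22.43 tcp [0.5587 0.0475 0.0859] uv [0.552  0.0987] xdir yaw -0.093 ydir [-0.001  0.003 -1.   ] F [ 0.3  0.3 -3.7] w 0.0134 q [-0.02  0.15  1.49  0.    1.5  -1.5 ]
[[0.0,0.228,0.008,-0.002,-0.001,-0.001,0],[0.0,0.228,0.008,-0.002,-0.001,-0.001,0],[0.0,0.228,0.008,-0.002,-0.001,-0.001,0],[0.0,0.228,0.008,-0.002,-0.001,-0.001,0],[0.0,0.228,0.008,-0.002,-0.001,-0.001,0]]
```

Emit:
{"api": "move_arm", "payload": {
  "commands": [
    [0, 0.15, 0.008, 0, 0, 0, 0],
    [0, 0.225, 0.008, 0, 0, 0, 0],
    [0, 0.232, 0.008, 0, 0, 0, 0],
    [0, 0.232, 0.008, 0, 0, 0, 0],
    [0, 0.232, 0.008, 0, 0, 0, 0]
  ]
}}

```text
clock: 23.05
tcp_pos: [0.5591, 0.0499, 0.0405]
tool_rot: [-0.705, 0.032, -0.033, 0.707]
ft_force: [0.9, 1.1, -4.3]
width: 0.0142
```

Emit:
{"api": "move_arm", "payload": {
  "commands": [
    [0.06, 0, 0, 0, 0, 0, 0],
    [0.12, 0, 0, 0, 0, 0, 0],
    [0.18, 0, 0, 0, 0, 0, 0],
    [0.24, 0, 0, 0, 0, 0, 0],
    [0.26, 0, 0, 0, 0, 0, 0]
  ]
}}

```text
clock: 23.68
tcp_pos: [0.6119, 0.0449, 0.0402]
tool_rot: [-0.705, 0.032, -0.033, 0.707]
ft_force: [-0.2, 1.1, -2.6]
width: 0.0135
```

Run:
```python
from h import *
st(); z=ctrl.sense()["tcp_pos"][2]
plan([[(bed(.65,.1003,z),TH,0,1)],[(bed(.683,.1003,z),TH,0,1)]])
```

```text
t23.68 tcp [0.6119 0.0449 0.0402] uv [0.6051 0.101 ] xdir yaw -0.092 ydir [ 0.     0.003 -1.   ] F [-0.2  1.1 -2.6] w 0.0135 q [-0.02  0.29  1.41  0.    1.44 -1.5 ]
[[0.224,0.0,-0.003,-0.002,0.0,0.0,0]]
[[0.165,0.0,0.0,0.0,0.0,0.0,0]]
```

Emit:
{"api": "move_arm", "payload": {
  "commands": [
    [0, 0.007, -0.003, 0, 0, 0, 0],
    [0.06, 0.007, -0.003, 0, 0, 0, 0],
    [0.12, 0.007, -0.003, 0, 0, 0, 0],
    [0.18, 0.007, -0.003, 0, 0, 0, 0],
    [0.224, 0.007, -0.003, 0, 0, 0, 0]
  ]
}}

```text
clock: 24.3
tcp_pos: [0.6567, 0.04, 0.0383]
tool_rot: [-0.705, 0.033, -0.032, 0.707]
ft_force: [-3.4, -0.6, -3.5]
width: 0.0138
```

Emit:
{"api": "move_arm", "payload": {
  "commands": [
    [0.05, 0, 0, 0, 0, 0, 0],
    [0.1, 0, 0, 0, 0, 0, 0],
    [0.14, 0, 0, 0, 0, 0, 0],
    [0.16, 0, 0, 0, 0, 0, 0],
    [0.175, 0, 0, 0, 0, 0, 0]
  ]
}}

```text
clock: 24.92
tcp_pos: [0.6888, 0.0372, 0.039]
tool_rot: [-0.705, 0.035, -0.03, 0.707]
ft_force: [-14.9, 1.8, 4.0]
width: 0.0135
```

Run:
```python
from h import *
st()
```

```text
t24.93 tcp [0.6888 0.0372 0.039 ] uv [0.6824 0.1003] xdir yaw -0.092 ydir [-0.008  0.003 -1.   ] F [-14.9   1.8   4. ] w 0.0135 q [-0.03  0.46  1.19  0.    1.5  -1.51]
```

Emit:
{"api": "move_arm", "payload": {
  "commands": [
    [0.01, 0, 0, 0, 0, 0, 0],
    [0.015, 0, 0, 0, 0, 0, 0],
    [0.02, 0, 0, 0, 0, 0, 0],
    [0.02, 0, 0, 0, 0, 0, 0]
  ]
}}

```text
clock: 25.42
tcp_pos: [0.6886, 0.0372, 0.0393]
tool_rot: [-0.705, 0.039, -0.026, 0.707]
ft_force: [-13.1, -0.3, 1.1]
width: 0.0142
```

Run:
```python
from h import *
st()
```

```text
t25.43 tcp [0.6886 0.0372 0.0393] uv [0.6823 0.1003] xdir yaw -0.092 ydir [-0.017  0.004 -1.   ] F [-13.1  -0.3   1.1] w 0.0142 q [-0.03  0.47  1.18  0.    1.51 -1.51]
```

Emit:
{"api": "move_arm", "payload": {
  "commands": [
    [0, 0, 0, 0, 0, 0, 30],
    [0, 0, 0, 0, 0, 0, 30],
    [0, 0, 0, 0, 0, 0, 30],
    [0, -0.3, 0, 0, 0, -0.01, 30],
    [0, -0.4, 0, 0, 0, -0.01, 30]
  ]
}}

```text
clock: 26.05
tcp_pos: [0.6927, 0.0369, 0.1247]
tool_rot: [-0.706, 0.03, -0.035, 0.707]
ft_force: [0.7, 0.5, 0.5]
width: 0.0298
```

Emit:
{"api": "move_arm", "payload": {
  "commands": [
    [-0.3, 0, 0, 0, 0, 0, 40],
    [-0.8, 0, -0.4, 0, 0, 0, 40],
    [-1, 0, -0.75, 0, -0.1, 0, 40],
    [-1, 0, -0.75, 0, -0.25, 0, 40],
    [-1, 0, -0.75, 0, -0.25, 0, 40]
  ]
}}

```text
clock: 26.68
tcp_pos: [0.4782, -0.096, 0.123]
tool_rot: [0.699, 0.109, -0.103, -0.699]
ft_force: [1.0, -0.4, -0.2]
width: 0.0398
```

Run:
```python
from h import *
st(); homes()
a=np.r_[.434,-.0600]; y=np.radians(17)
plan([[(np.r_[a,.09],y,40,5)],[(np.r_[a,.007],y,40,5)]])
p=ctrl.capture("side"); save(p,"h2",(160,140,360,290),4)
```

```text
t26.68 tcp [ 0.4782 -0.096   0.123 ] uv [ 0.485  -0.0517] xdir yaw 0.301 ydir [ 0.008  0.001 -1.   ] F [ 1.  -0.4 -0.2] w 0.0398 q [-0.32 -0.04  1.62  0.    1.56 -2.19]
top bay 2 rib u 0.6644..0.6980 v 0.0390 87
top bay 3 rib u 0.6642..0.6991 v 0.0987 92
top [0.4363 0.3814] [0.047  0.0372] 0.1 0.0613 [0.441  0.3851]
top [ 0.4333 -0.0614] [0.0583 0.0336] 17.0 0.0585 [ 0.4345 -0.061 ]
top [ 0.4085 -0.2547] [0.0613 0.0353] 22.5 0.0598 [ 0.4084 -0.2541]
side bay 2 rib u 0.6622..0.6960 v 0.0438 129
side bay 3 rib u 0.6626..0.6958 v 0.1036 140
side [ 0.4067 -0.2519] [0.0622 0.0385] 22.0 0.0568 [ 0.407  -0.2512]
side [ 0.4332 -0.0597] [0.0597 0.037 ] 17.1 0.056 [ 0.4329 -0.0573]
side [0.4361 0.384 ] [0.0319 0.0477] 89.9 0.0577 [0.4407 0.3865]
[[-0.163,0.164,0.237,0.001,0.001,0.005,40],[-0.163,0.164,0.237,0.001,0.001,0.005,40],[-0.163,0.164,0.237,0.001,0.001,0.005,40],[-0.163,0.164,0.237,0.001,0.001,0.005,40],[-0.163,0.164,0.237,0.001,0.001,0.005,40]]
[[0.0,0.415,0.0,0.0,0.0,0.0,40],[0.0,0.415,0.0,0.0,0.0,0.0,40],[0.0,0.415,0.0,0.0,0.0,0.0,40],[0.0,0.415,0.0,0.0,0.0,0.0,40],[0.0,0.415,0.0,0.0,0.0,0.0,40]]
```

View pics/h2.png

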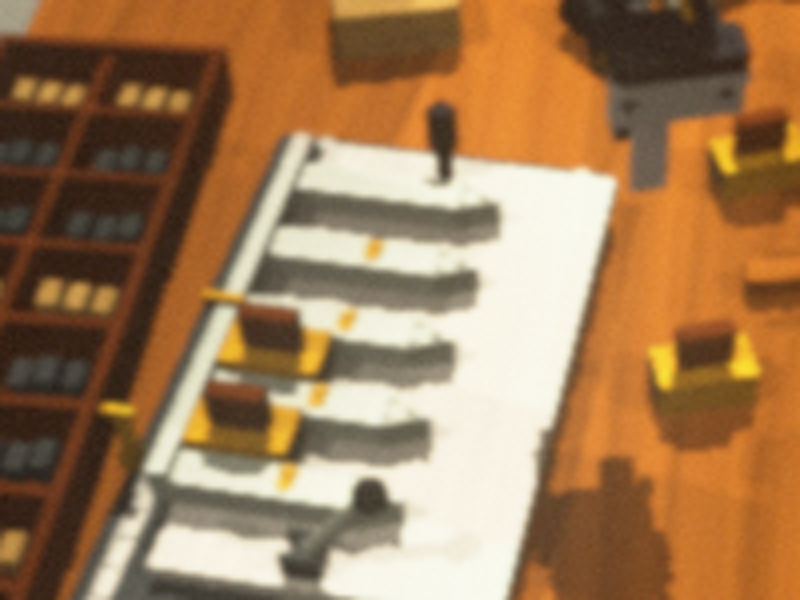

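The picture shows both holders home, ribs up, at crop (270,330) and (240,415), with equal u in both cameras. Next comes the holder at (0.434,-0.060), for bay1.

Emit:
{"api": "move_arm", "payload": {
  "commands": [
    [-0.163, 0, 0.237, 0, 0, 0.005, 40],
    [-0.163, 0.164, 0.237, 0, 0, 0.005, 40],
    [-0.163, 0.164, 0.237, 0, 0, 0.005, 40],
    [-0.163, 0.3, 0.237, 0, 0, 0.005, 40],
    [-0.163, 0.45, 0.237, 0, 0, 0.005, 40]
  ]
}}

```text
clock: 27.45
tcp_pos: [0.4379, -0.059, 0.0339]
tool_rot: [0.7, 0.107, -0.103, -0.699]
ft_force: [-0.8, -0.1, 0.3]
width: 0.0402
```

Run:
```python
from h import *
st()
a=np.r_[.434,-.0600]; y=np.radians(17)
plan([[(np.r_[a,.007],y,40,5)]])
```

```text
t27.45 tcp [ 0.4379 -0.059   0.0339] uv [ 0.4415 -0.0185] xdir yaw 0.298 ydir [ 0.005 -0.001 -1.   ] F [-0.8 -0.1  0.3] w 0.0402 q [-0.26 -0.08  1.84  0.    1.38 -2.13]
[[-0.021,0.134,0.001,0.001,0.001,0.003,40],[-0.021,0.134,0.001,0.001,0.001,0.003,40],[-0.021,0.134,0.001,0.001,0.001,0.003,40],[-0.021,0.134,0.001,0.001,0.001,0.003,40],[-0.021,0.134,0.001,0.001,0.001,0.003,40]]
```

Emit:
{"api": "move_arm", "payload": {
  "commands": [
    [-0.021, 0.08, 0, 0, 0, 0.003, 40],
    [-0.021, 0.132, 0, 0, 0, 0.003, 40],
    [-0.021, 0.132, 0, 0, 0, 0.003, 40],
    [-0.021, 0.132, 0, 0, 0, 0.003, 0],
    [-0.021, 0.132, 0, 0, 0, 0.003, 0]
  ]
}}

```text
clock: 28.08
tcp_pos: [0.4348, -0.0605, 0.0084]
tool_rot: [0.7, 0.106, -0.104, -0.698]
ft_force: [-0.4, -0.5, -0.2]
width: 0.0236
```

Emit:
{"api": "move_arm", "payload": {
  "commands": [
    [0, 0, 0, 0, 0, 0, 0],
    [0, 0, 0, 0, 0, 0, 0],
    [0, 0, 0, 0, 0, 0, 0],
    [0, 0, 0, 0, 0, 0, 0],
    [0, 0, 0, 0, 0, 0, 0]
  ]
}}

```text
clock: 28.7
tcp_pos: [0.4351, -0.0605, 0.0088]
tool_rot: [0.7, 0.106, -0.104, -0.698]
ft_force: [-0.8, -0.1, 3.4]
width: 0.0138
```

Run:
```python
from h import *
st()
s=ctrl.sense()["tcp_pos"]; z=s[2]
v=-.0197
plan([[(s+[0,0,.08],.298,0,1),(bed(.552,v,z+.08),TH,0,1)],[(bed(.552,v,z+.031),TH,0,5)]])
```

```text
t28.70 tcp [ 0.4351 -0.0605  0.0088] uv [ 0.4388 -0.0203] xdir yaw 0.298 ydir [ 0.003 -0.003 -1.   ] F [-0.8 -0.1  3.4] w 0.0138 q [-0.27 -0.06  1.87 -0.    1.33 -2.13]
[[0.001,-0.4,-0.001,0.002,0.0,0.001,0],[0.525,-0.398,-0.214,0.002,0.248,0.002,0]]
[[0.0,0.245,0.0,0.0,0.0,0.0,0],[0.0,0.245,0.0,0.0,0.0,0.0,0],[0.0,0.245,0.0,0.0,0.0,0.0,0],[0.0,0.245,0.0,0.0,0.0,0.0,0],[0.0,0.245,0.0,0.0,0.0,0.0,0]]
```

Emit:
{"api": "move_arm", "payload": {
  "commands": [
    [0, -0.25, 0, 0, 0, 0, 0],
    [0.1, -0.4, 0, 0, 0.1, 0, 0],
    [0.525, -0.398, -0.214, 0, 0.2, 0, 0],
    [0.525, -0.398, -0.214, 0, 0.248, 0, 0],
    [0.525, -0.398, -0.214, 0, 0.248, 0, 0]
  ]
}}

```text
clock: 29.32
tcp_pos: [0.5483, -0.0705, 0.0864]
tool_rot: [0.707, -0.032, 0.032, -0.706]
ft_force: [-0.6, -0.2, -4.4]
width: 0.0136
```

Run:
```python
from h import *
st()
v=-.0197;z=.0088
plan([[(bed(.552,v,z+.031),TH,0,5)]])
```

```text
t29.32 tcp [ 0.5483 -0.0705  0.0864] uv [ 0.5524 -0.0198] xdir yaw -0.091 ydir [-0.001 -0.002 -1.   ] F [-0.6 -0.2 -4.4] w 0.0136 q [-0.23  0.13  1.51 -0.    1.5  -1.71]
[[-0.002,0.233,0.001,0.001,0.001,0.0,0],[-0.002,0.233,0.001,0.001,0.001,0.0,0],[-0.002,0.233,0.001,0.001,0.001,0.0,0],[-0.002,0.233,0.001,0.001,0.001,0.0,0],[-0.002,0.233,0.001,0.001,0.001,0.0,0]]
```

Emit:
{"api": "move_arm", "payload": {
  "commands": [
    [0, 0.15, 0, 0, 0, 0, 0],
    [0, 0.228, 0, 0, 0, 0, 0],
    [0, 0.234, 0, 0, 0, 0, 0],
    [0, 0.234, 0, 0, 0, 0, 0],
    [0.06, 0.234, 0, 0, 0, 0, 0]
  ]
}}

```text
clock: 29.95
tcp_pos: [0.5599, -0.0716, 0.0395]
tool_rot: [0.707, -0.033, 0.032, -0.706]
ft_force: [0.2, -0.6, -2.7]
width: 0.0138
```

Emit:
{"api": "move_arm", "payload": {
  "commands": [
    [0.06, 0, 0, 0, 0, 0, 0],
    [0.12, 0, 0, 0, 0, 0, 0],
    [0.18, 0, 0, 0, 0, 0, 0],
    [0.24, 0, 0, 0, 0, 0, 0],
    [0.3, 0, 0, 0, 0, 0, 0]
  ]
}}

```text
clock: 30.58
tcp_pos: [0.6181, -0.0771, 0.039]
tool_rot: [0.707, -0.035, 0.03, -0.706]
ft_force: [-4.5, 0.1, -2.4]
width: 0.0135
```

Run:
```python
from h import *
st(); z=ctrl.sense()["tcp_pos"][2]
plan([[(bed(.65,-.0197,.039),TH,0,1)],[(bed(.683,-.0197,.039),TH,0,1)]])
```

```text
t30.57 tcp [ 0.6181 -0.0771  0.039 ] uv [ 0.6226 -0.0199] xdir yaw -0.091 ydir [-0.007 -0.002 -1.   ] F [-4.5  0.1 -2.4] w 0.0135 q [-0.21  0.32  1.38 -0.    1.45 -1.69]
[[0.137,-0.001,0.001,0.002,0.0,-0.004,0]]
[[0.165,0.0,0.0,0.0,0.0,0.0,0]]
```

Emit:
{"api": "move_arm", "payload": {
  "commands": [
    [0.05, 0, 0, 0, 0, -0.004, 0],
    [0.1, 0, 0, 0, 0, -0.004, 0],
    [0.15, 0, 0, 0, 0, -0.004, 0],
    [0.2, 0, 0, 0, 0, -0.004, 0],
    [0.25, 0, 0, 0, 0, -0.004, 0]
  ]
}}

```text
clock: 31.2
tcp_pos: [0.6659, -0.0814, 0.039]
tool_rot: [0.707, -0.035, 0.03, -0.706]
ft_force: [-8.0, 0.4, 2.0]
width: 0.0139
```

Emit:
{"api": "move_arm", "payload": {
  "commands": [
    [0.03, 0, 0, 0, 0, 0, 0],
    [0.05, 0, 0, 0, 0, 0, 0],
    [0.06, 0, 0, 0, 0, 0, 0],
    [0.07, 0, 0, 0, 0, 0, 0],
    [0.075, 0, 0, 0, 0, 0, 0]
  ]
}}

```text
clock: 31.82
tcp_pos: [0.6785, -0.0826, 0.0391]
tool_rot: [0.707, -0.037, 0.028, -0.706]
ft_force: [-8.7, 1.0, 3.0]
width: 0.0139
```

Emit:
{"api": "move_arm", "payload": {
  "commands": [
    [0.01, 0, 0, 0, 0, 0, 0],
    [0.015, 0, 0, 0, 0, 0, 0],
    [0.015, 0, 0, 0, 0, 0, 0]
  ]
}}

```text
clock: 32.2
tcp_pos: [0.6784, -0.0825, 0.0393]
tool_rot: [0.707, -0.039, 0.025, -0.706]
ft_force: [-8.5, 0.3, 4.1]
width: 0.014
```

Run:
```python
from h import *
st()
```

```text
t32.20 tcp [ 0.6784 -0.0825  0.0393] uv [ 0.6831 -0.0199] xdir yaw -0.091 ydir [-0.02  -0.001 -1.   ] F [-8.5  0.3  4.1] w 0.0140 q [-0.2   0.46  1.19 -0.    1.51 -1.68]
```

Emit:
{"api": "move_arm", "payload": {
  "commands": [
    [0.02, 0, 0, 0, 0, -0.012, 0],
    [0.03, 0, 0, 0, 0, -0.012, 0],
    [0.03, 0, 0, 0, 0, -0.012, 0]
  ]
}}

```text
clock: 32.58
tcp_pos: [0.6786, -0.0826, 0.0392]
tool_rot: [0.707, -0.037, 0.027, -0.706]
ft_force: [-16.0, 1.3, 5.7]
width: 0.0141
```

Emit:
{"api": "move_arm", "payload": {
  "commands": [
    [0, 0, 0, 0, 0, 0, 30],
    [0, 0, 0, 0, 0, 0, 30],
    [0, 0, 0, 0, 0, 0, 30],
    [0, -0.3, 0, 0, 0, 0, 30],
    [0, -0.4, 0, 0, 0, 0, 30]
  ]
}}

```text
clock: 33.2
tcp_pos: [0.6824, -0.083, 0.1242]
tool_rot: [0.707, -0.034, 0.03, -0.705]
ft_force: [-0.2, 0.2, 0.1]
width: 0.0299
```

Emit:
{"api": "move_arm", "payload": {
  "commands": [
    [-0.3, 0, 0, 0, 0, 0, 40],
    [-0.8, 0, -0.4, 0, -0.1, 0, 40],
    [-1, 0, -0.75, 0, -0.2, 0, 40],
    [-1, 0, -0.75, 0, -0.3, 0, 40],
    [-1, 0, -0.75, 0, -0.3, 0, 40]
  ]
}}

```text
clock: 33.83
tcp_pos: [0.4679, -0.2161, 0.126]
tool_rot: [0.696, 0.13, -0.134, -0.694]
ft_force: [-0.4, 0.7, -0.0]
width: 0.0401
```

Run:
```python
from h import *
st(); homes()
a=np.r_[.4077,-.2535]; y=np.radians(22.3)
plan([[(np.r_[a,.09],y,40,5)],[(np.r_[a,.007],y,40,5)]])
```

```text
t33.83 tcp [ 0.4679 -0.2161  0.126 ] uv [ 0.4857 -0.1722] xdir yaw 0.376 ydir [-0.005 -0.004 -1.   ] F [-0.4  0.7 -0. ] w 0.0401 q [-0.54  0.03  1.54 -0.01  1.57 -2.49]
top bay 1 rib u 0.6648..0.6985 v -0.0207 91
top bay 2 rib u 0.6640..0.6984 v 0.0392 88
top bay 3 rib u 0.6643..0.6989 v 0.0986 95
top [0.4365 0.3809] [0.0461 0.0376] 0.7 0.063 [0.4416 0.3854]
top [ 0.4084 -0.2546] [0.0613 0.0347] 21.3 0.059 [ 0.4083 -0.2541]
side bay 1 rib u 0.6627..0.6965 v -0.0163 121
side bay 2 rib u 0.6627..0.6964 v 0.0435 131
side bay 3 rib u 0.6624..0.6961 v 0.1035 139
side [ 0.4068 -0.2524] [0.0603 0.0379] 21.0 0.0569 [ 0.4068 -0.2504]
side [0.4361 0.3844] [0.031  0.0478] 89.6 0.0586 [0.4407 0.3864]
[[-0.355,0.182,-0.065,0.001,-0.008,-0.004,40],[-0.355,0.182,-0.065,0.001,-0.008,-0.004,40],[-0.355,0.182,-0.065,0.001,-0.008,-0.004,40],[-0.355,0.182,-0.065,0.001,-0.008,-0.004,40],[-0.355,0.182,-0.065,0.001,-0.008,-0.004,40]]
[[0.0,0.415,0.0,0.0,0.0,0.0,40],[0.0,0.415,0.0,0.0,0.0,0.0,40],[0.0,0.415,0.0,0.0,0.0,0.0,40],[0.0,0.415,0.0,0.0,0.0,0.0,40],[0.0,0.415,0.0,0.0,0.0,0.0,40]]
```

Three are home. Last: the holder at (0.4077,-0.2535), for bay0.

Emit:
{"api": "move_arm", "payload": {
  "commands": [
    [-0.355, 0, -0.065, 0, 0, -0.004, 40],
    [-0.355, 0.18, -0.065, 0, 0, -0.004, 40],
    [-0.355, 0.3, -0.065, 0, 0, -0.004, 40],
    [-0.355, 0.4, -0.065, 0, 0, -0.004, 40],
    [-0.355, 0.44, -0.065, 0, 0, -0.004, 40]
  ]
}}

```text
clock: 34.55
tcp_pos: [0.4151, -0.2425, 0.0368]
tool_rot: [0.699, 0.123, -0.13, -0.692]
ft_force: [0.3, 0.1, 0.8]
width: 0.0399
```

Run:
```python
from h import *
st()
a=np.r_[.4077,-.2535]; y=.376
plan([[(np.r_[a,.007],y,40,5)]])
```

```text
t34.55 tcp [ 0.4151 -0.2425  0.0368] uv [ 0.4356 -0.2034] xdir yaw 0.360 ydir [-0.009 -0.011 -1.   ] F [0.3 0.1 0.8] w 0.0399 q [-0.64  0.01  1.74 -0.01  1.39 -2.56]
[[-0.052,0.15,-0.037,0.004,-0.01,-0.008,40],[-0.052,0.15,-0.037,0.004,-0.01,-0.008,40],[-0.052,0.15,-0.037,0.004,-0.01,-0.008,40],[-0.052,0.15,-0.037,0.004,-0.01,-0.008,40],[-0.052,0.15,-0.037,0.004,-0.01,-0.008,40]]
```

Joint 6 is at -2.56, next to its limit of -2.57. I lift and take the half-turn equivalent grasp.

Emit:
{"api": "move_arm", "payload": {
  "commands": [
    [0, -0.25, 0, 0, 0.05, 0, 40],
    [0, -0.35, 0, 0, 0.16, 0, 40],
    [0, -0.35, 0, 0, 0.28, 0, 40],
    [0, -0.35, 0, 0, 0.4, 0, 40],
    [0, -0.35, 0, 0, 0.5, 0, 40]
  ]
}}

```text
clock: 35.17
tcp_pos: [0.4173, -0.2414, 0.1076]
tool_rot: [0.695, -0.152, 0.149, -0.686]
ft_force: [-0.1, 0.4, 0.5]
width: 0.0403
```

Emit:
{"api": "move_arm", "payload": {
  "commands": [
    [0, 0, 0, 0, 0.11, 0, 40],
    [0, 0, 0, 0, 0.22, 0, 40],
    [0, 0, 0, 0, 0.33, 0, 40],
    [0, 0, 0, 0, 0.44, 0, 40],
    [0, 0, 0, 0, 0.55, 0, 40]
  ]
}}

```text
clock: 35.8
tcp_pos: [0.4187, -0.241, 0.1084]
tool_rot: [0.568, -0.426, 0.428, -0.559]
ft_force: [0.5, 1.0, 0.6]
width: 0.0399
```

Emit:
{"api": "move_arm", "payload": {
  "commands": [
    [0, 0, 0, 0, 0.11, 0, 40],
    [0, 0, 0, 0, 0.22, 0, 40],
    [0, 0, 0, 0, 0.33, 0, 40],
    [0, 0, 0, 0, 0.44, 0, 40],
    [0, 0, 0, 0, 0.55, 0, 40]
  ]
}}

```text
clock: 36.42
tcp_pos: [0.4201, -0.2406, 0.1091]
tool_rot: [0.334, -0.622, 0.628, -0.328]
ft_force: [0.3, 0.5, -0.1]
width: 0.04
```

Run:
```python
from h import *
st()
p=ctrl.capture("top")
for o in holders(p):
    if o[0][0]>.38: print(*o[:5])
a=np.r_[.4077,-.2535]; y=.376-np.pi
plan([[(np.r_[a,.09],y,40,1)],[(np.r_[a,.007],y,40,1)]])
```

```text
t36.42 tcp [ 0.4201 -0.2406  0.1091] uv [ 0.4404 -0.201 ] xdir yaw -2.167 ydir [-0.004 -0.012 -1.   ] F [ 0.3  0.5 -0.1] w 0.0400 q [-0.63 -0.04  1.64 -0.01  1.53 -0.03]
[0.4362 0.3812] [0.0468 0.0376] 0.1 0.0622 [0.4415 0.3853]
[ 0.3826 -0.1542] [0.0614 0.0181] 9.5 0.0212 [ 0.3851 -0.1534]
[[0.087,0.096,-0.015,-0.005,0.379,0.007,40]]
[[0.0,0.415,0.0,0.0,0.0,0.0,40]]
```

Emit:
{"api": "move_arm", "payload": {
  "commands": [
    [0.087, 0, -0.015, 0, 0.11, 0.007, 40],
    [0.087, 0, -0.015, -0.005, 0.22, 0.007, 40],
    [0.087, 0, -0.015, -0.005, 0.33, 0.007, 40],
    [0.087, 0.096, -0.015, -0.005, 0.379, 0.007, 40],
    [0.087, 0.096, -0.015, -0.005, 0.379, 0.007, 40]
  ]
}}

```text
clock: 37.1
tcp_pos: [0.4077, -0.2526, 0.0891]
tool_rot: [-0.134, 0.695, -0.694, 0.133]
ft_force: [-0.6, -0.2, -0.3]
width: 0.0399
```

Run:
```python
from h import *
st()
p=ctrl.capture("side")
for o in holders(p):
    if o[0][0]>.38: print(*o[:5])
a=np.r_[.4077,-.2535]; y=.376-np.pi
plan([[(np.r_[a,.007],y,40,1)]])
```

```text
t37.10 tcp [ 0.4077 -0.2526  0.0891] uv [ 0.4292 -0.214 ] xdir yaw -2.763 ydir [-0.002  0.002 -1.   ] F [-0.6 -0.2 -0.3] w 0.0399 q [-0.67 -0.03  1.67  0.    1.5   0.52]
[ 0.4066 -0.2524] [0.0613 0.0374] 20.9 0.0564 [ 0.4069 -0.2507]
[0.4361 0.3839] [0.0317 0.0478] 89.7 0.0584 [0.4407 0.3864]
[[0.003,0.415,0.002,0.001,0.002,0.0,40]]
```

Emit:
{"api": "move_arm", "payload": {
  "commands": [
    [0, 0.2, 0, 0, 0, 0, 40],
    [0, 0.35, 0, 0, 0, 0, 40],
    [0, 0.408, 0, 0, 0, 0, 40],
    [0, 0.408, 0, 0, 0, 0, 40],
    [0, 0.408, 0, 0, 0, 0, 0]
  ]
}}

```text
clock: 37.78
tcp_pos: [0.4092, -0.2538, 0.0101]
tool_rot: [0.133, -0.694, 0.695, -0.134]
ft_force: [-0.1, -0.6, 0.9]
width: 0.0332
```

Emit:
{"api": "move_arm", "payload": {
  "commands": [
    [0, 0, 0, 0, 0, 0, 0],
    [0, 0, 0, 0, 0, 0, 0],
    [0, 0, 0, 0, 0, 0, 0],
    [0, 0, 0, 0, 0, 0, 0],
    [0, 0, 0, 0, 0, 0, 0]
  ]
}}

```text
clock: 38.4
tcp_pos: [0.4099, -0.2541, 0.0112]
tool_rot: [0.132, -0.694, 0.695, -0.134]
ft_force: [-1.0, 2.1, 6.1]
width: 0.0139
```

Run:
```python
from h import *
st()
s=ctrl.sense()["tcp_pos"]; z=s[2]
v=-.0797
plan([[(s+[0,0,.08],.376-np.pi,0,1),(bed(.552,v,z+.08),TH-np.pi,0,1)]])
```

```text
t38.40 tcp [ 0.4099 -0.2541  0.0112] uv [ 0.4315 -0.2153] xdir yaw -2.762 ydir [ 0.003 -0.001 -1.   ] F [-1.   2.1  6.1] w 0.0139 q [-0.67  0.03  1.77  0.    1.33  0.52]
[[-0.001,-0.4,0.001,-0.002,0.002,-0.002,0],[-0.846,-0.399,-0.329,-0.001,0.3,-0.002,0]]
```

Emit:
{"api": "move_arm", "payload": {
  "commands": [
    [0, -0.25, 0, 0, 0, 0, 0],
    [-0.1, -0.4, 0, 0, 0.1, 0, 0],
    [-0.5, -0.4, -0.25, 0, 0.2, 0, 0],
    [-0.846, -0.4, -0.329, 0, 0.3, 0, 0],
    [-0.846, -0.4, -0.329, 0, 0.3, 0, 0]
  ]
}}

```text
clock: 39.02
tcp_pos: [0.543, -0.128, 0.0899]
tool_rot: [-0.033, -0.706, 0.707, 0.032]
ft_force: [0.5, 0.3, -3.2]
width: 0.0136
```

Run:
```python
from h import *
st()
plan([[(bed(.552,-.0797,.0112+.030),TH-np.pi,0,5)]])
```

```text
t39.02 tcp [ 0.543  -0.128   0.0899] uv [ 0.5525 -0.0776] xdir yaw 3.050 ydir [ 0.001 -0.001 -1.   ] F [ 0.5  0.3 -3.2] w 0.0136 q [-0.33  0.14  1.5  -0.    1.51  1.33]
[[0.003,0.244,0.01,0.0,0.001,-0.001,0],[0.003,0.244,0.01,0.0,0.001,-0.001,0],[0.003,0.244,0.01,0.0,0.001,-0.001,0],[0.003,0.244,0.01,0.0,0.001,-0.001,0],[0.003,0.244,0.01,0.0,0.001,-0.001,0]]
```

Tool x is now reversed, so pushing is along -x.

Emit:
{"api": "move_arm", "payload": {
  "commands": [
    [0, 0.15, 0.01, 0, 0, 0, 0],
    [0, 0.235, 0.011, 0, 0, 0, 0],
    [0, 0.242, 0.011, 0, 0, 0, 0],
    [0, 0.242, 0.011, 0, 0, 0, 0],
    [-0.06, 0.242, 0.011, 0, 0, 0, 0]
  ]
}}

```text
clock: 39.65
tcp_pos: [0.5542, -0.1318, 0.041]
tool_rot: [-0.033, -0.706, 0.707, 0.032]
ft_force: [0.6, -0.4, -2.8]
width: 0.0137
```

Emit:
{"api": "move_arm", "payload": {
  "commands": [
    [-0.06, 0, 0, 0, 0, 0, 0],
    [-0.12, 0, 0, 0, 0, 0, 0],
    [-0.18, 0, 0, 0, 0, 0, 0],
    [-0.24, 0, 0, 0, 0, 0, 0],
    [-0.3, 0, 0, 0, 0, 0, 0]
  ]
}}

```text
clock: 40.28
tcp_pos: [0.6119, -0.1369, 0.0409]
tool_rot: [0.03, 0.706, -0.706, -0.035]
ft_force: [-8.0, 1.5, 3.2]
width: 0.0138
```

Run:
```python
from h import *
st()
plan([[(bed(.685,-.0797,.0112+.030),TH-np.pi,0,1)]])
```

```text
t40.27 tcp [ 0.6119 -0.1369  0.0409] uv [ 0.6219 -0.0801] xdir yaw 3.049 ydir [-0.007  0.    -1.   ] F [-8.   1.5  3.2] w 0.0138 q [-0.31  0.33  1.37 -0.    1.45  1.35]
[[-0.316,-0.004,-0.002,0.0,0.0,0.004,0]]
```

Emit:
{"api": "move_arm", "payload": {
  "commands": [
    [-0.05, 0, -0.002, 0, 0, 0.004, 0],
    [-0.1, 0, -0.002, 0, 0, 0.004, 0],
    [-0.15, 0, -0.002, 0, 0, 0.004, 0],
    [-0.2, 0, -0.002, 0, 0, 0.004, 0],
    [-0.25, 0, -0.002, 0, 0, 0.004, 0]
  ]
}}

```text
clock: 40.9
tcp_pos: [0.6596, -0.1412, 0.0409]
tool_rot: [-0.03, -0.706, 0.707, 0.035]
ft_force: [-8.2, 1.0, 3.2]
width: 0.0138
```

Emit:
{"api": "move_arm", "payload": {
  "commands": [
    [-0.03, 0, 0, 0, 0, 0, 0],
    [-0.05, 0, 0, 0, 0, 0, 0],
    [-0.06, 0, 0, 0, 0, 0, 0],
    [-0.07, 0, 0, 0, 0, 0, 0],
    [-0.075, 0, 0, 0, 0, 0, 0]
  ]
}}

```text
clock: 41.52
tcp_pos: [0.6742, -0.1426, 0.0409]
tool_rot: [-0.03, -0.706, 0.706, 0.036]
ft_force: [-5.1, 1.0, 0.0]
width: 0.0137
```

Emit:
{"api": "move_arm", "payload": {
  "commands": [
    [-0.02, 0, 0, 0, 0, 0.012, 0],
    [-0.03, 0, 0, 0, 0, 0.012, 0],
    [-0.03, 0, 0, 0, 0, 0.012, 0]
  ]
}}

```text
clock: 41.9
tcp_pos: [0.6744, -0.1426, 0.0408]
tool_rot: [-0.031, -0.706, 0.706, 0.034]
ft_force: [-17.0, 2.7, 6.2]
width: 0.0142
```

Run:
```python
from h import *
st()
```

```text
t41.90 tcp [ 0.6744 -0.1426  0.0408] uv [ 0.6847 -0.0801] xdir yaw 3.049 ydir [-0.003 -0.    -1.   ] F [-17.    2.7   6.2] w 0.0142 q [-0.29  0.46  1.19 -0.    1.5   1.37]
```

The holder clicked (force dropped to 5 N) and stopped at 17 N against the back stop. I release, lift and survey.

Emit:
{"api": "move_arm", "payload": {
  "commands": [
    [0, 0, 0, 0, 0, 0, 30],
    [0, 0, 0, 0, 0, 0, 30],
    [0, 0, 0, 0, 0, 0, 30],
    [0, -0.3, 0, 0, 0, 0, 30],
    [0, -0.5, 0, 0, 0, 0, 30]
  ]
}}

```text
clock: 42.52
tcp_pos: [0.6759, -0.1428, 0.1434]
tool_rot: [-0.033, -0.706, 0.707, 0.033]
ft_force: [-0.1, 0.2, 0.2]
width: 0.0301
```

Emit:
{"api": "move_arm", "payload": {
  "commands": [
    [0.3, 0, 0, 0, 0, 0, 0],
    [0.8, 0, -0.3, 0, 0, 0, 0],
    [1, 0, -0.9, 0, 0, 0, 0],
    [1, 0, -0.9, 0, 0, 0, 0],
    [1, 0, -0.9, 0, 0, 0, 0]
  ]
}}

```text
clock: 43.15
tcp_pos: [0.4927, 0.0567, 0.1439]
tool_rot: [-0.033, -0.706, 0.707, 0.032]
ft_force: [0.6, 0.6, 0.4]
width: 0.0004
```

```bash
cat >> h.py <<'E'
def lever(v0=.17,dv=.03):
    for cam in("top","side"):
        p=ctrl.capture(cam); C=cloud(p)
        u=C[...,0]*EX[0]+C[...,1]*EX[1]; v=C[...,0]*EY[0]+C[...,1]*EY[1]; z=C[...,2]
        m=(abs(v-v0)<dv)&(u>.54)&(u<.74)&(z>.088)&(z<.14)
        if m.sum()>5: print(cam,"ball n",m.sum(),"u %.4f v %.4f"%(u[m].mean(),v[m].mean()),"u",u[m].min().round(4),u[m].max().round(4),"v",v[m].min().round(4),v[m].max().round(4),"z",z[m].min().round(4),z[m].max().round(4))
        m=(abs(v+.152)<.03)&(u>.58)&(u<.67)&(z>.055)&(z<.1)
        if m.sum()>5: print(cam,"knob n",m.sum(),"u %.4f v %.4f"%(u[m].mean(),v[m].mean()),"u",u[m].min().round(4),u[m].max().round(4),"v",v[m].min().round(4),v[m].max().round(4),"z",z[m].max().round(4))
E
python3 - <<'E'
from h import *
st(); homes(); lever()
p=ctrl.capture("top"); save(p,"t3",(210,120,450,270),3.3)
E
```

```text
t43.15 tcp [0.4927 0.0567 0.1439] uv [0.4855 0.1018] xdir yaw 3.050 ydir [ 0.002 -0.001 -1.   ] F [0.6 0.6 0.4] w 0.0004 q [ 0.   -0.02  1.56 -0.    1.61  1.66]
top bay 0 rib u 0.6642..0.6991 v -0.0800 96
top bay 1 rib u 0.6644..0.6991 v -0.0205 92
top bay 2 rib u 0.6639..0.6978 v 0.0390 86
top bay 3 rib u 0.6785..0.6991 v 0.0993 41
top [0.4362 0.381 ] [0.0468 0.0379] 0.7 0.0617 [0.4411 0.3855]
side bay 0 rib u 0.6629..0.6963 v -0.0759 114
side bay 1 rib u 0.6626..0.6966 v -0.0162 123
side bay 2 rib u 0.6622..0.6964 v 0.0437 134
side bay 3 rib u 0.6623..0.6959 v 0.1035 140
side [0.436  0.3844] [0.0479 0.0312] 0.0 0.0592 [0.4408 0.3864]
top knob n 78 u 0.6248 v -0.1464 u 0.6173 0.6364 v -0.158 -0.138 z 0.091
side ball n 85 u 0.5830 v 0.1727 u 0.5737 0.5952 v 0.1626 0.1797 z 0.0887 0.1128
side knob n 94 u 0.6241 v -0.1413 u 0.6158 0.6338 v -0.1535 -0.1335 z 0.089
```

View pics/t3.png

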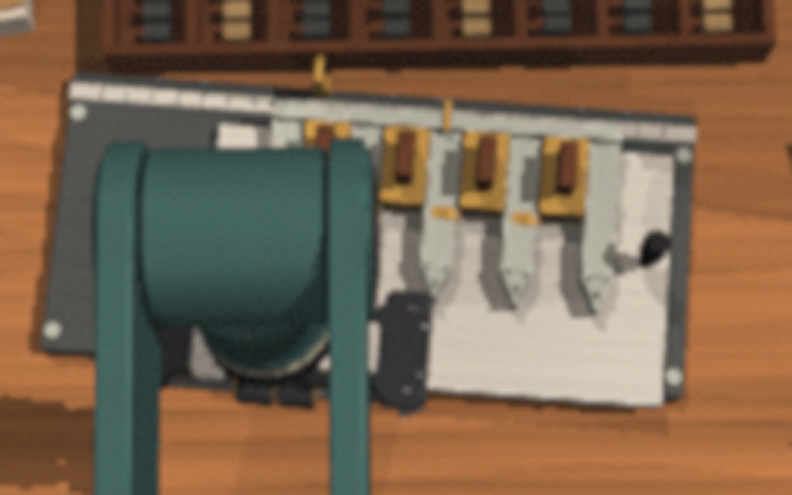

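All four holders are home, ribs up and at equal depth in both cameras. I now push the lever ball (u 0.584, v 0.167, z 0.10) away from the robot with shut fingers.

Run:
```python
from h import *
Y=TH-np.pi; v=.167
plan([[(bed(.542,v,.12),Y,0,1),(bed(.542,v,.065),Y,0,1)],[(bed(.60,v,.065),Y,0,1)]])
```

```text
[[-0.275,0.118,-0.338,-0.001,0.0,-0.001,0],[-0.274,0.393,-0.338,-0.001,0.0,-0.001,0]]
[[-0.29,0.0,0.0,0.0,0.0,0.0,0]]
```

Emit:
{"api": "move_arm", "payload": {
  "commands": [
    [0, 0, -0.3, 0, 0, 0, 0],
    [-0.275, 0.1, -0.338, 0, 0, 0, 0],
    [-0.275, 0.3, -0.338, 0, 0, 0, 0],
    [-0.275, 0.393, -0.338, 0, 0, 0, 0],
    [-0.275, 0.393, -0.338, 0, 0, 0, 0]
  ]
}}

```text
clock: 44.02
tcp_pos: [0.5542, 0.1153, 0.0632]
tool_rot: [-0.032, -0.705, 0.707, 0.034]
ft_force: [0.2, -0.4, 0.2]
width: 0.0004
```

Emit:
{"api": "move_arm", "payload": {
  "commands": [
    [-0.06, 0, 0, 0, 0, 0, 0],
    [-0.12, 0, 0, 0, 0, 0, 0],
    [-0.18, 0, 0, 0, 0, 0, 0],
    [-0.22, 0, 0, 0, 0, 0, 0],
    [-0.26, 0, 0, 0, 0, 0, 0]
  ]
}}

```text
clock: 44.65
tcp_pos: [0.6064, 0.1109, 0.0653]
tool_rot: [-0.032, -0.706, 0.707, 0.034]
ft_force: [-3.2, 0.2, 3.6]
width: 0.0004
```

Run:
```python
from h import *
st(); lever()
```

```text
t44.65 tcp [0.6064 0.1109 0.0653] uv [0.5937 0.1661] xdir yaw 3.048 ydir [-0.002 -0.002 -1.   ] F [-3.2  0.2  3.6] w 0.0004 q [ 0.09  0.28  1.37 -0.    1.49  1.75]
top ball n 9 u 0.5858 v 0.1680 u 0.5849 0.587 v 0.1596 0.1759 z 0.0882 0.1018
top knob n 77 u 0.6248 v -0.1464 u 0.6175 0.6365 v -0.1576 -0.138 z 0.0904
side ball n 79 u 0.5852 v 0.1670 u 0.5842 0.587 v 0.1532 0.1791 z 0.0909 0.1391
side knob n 94 u 0.6241 v -0.1413 u 0.6159 0.6341 v -0.1558 -0.134 z 0.0898
```

Emit:
{"api": "move_arm", "payload": {
  "commands": [
    [-0.06, 0, 0, 0, 0, 0, 0],
    [-0.12, 0, 0, 0, 0, 0, 0],
    [-0.18, 0, 0, 0, 0, 0, 0],
    [-0.24, 0, 0, 0, 0, 0, 0],
    [-0.28, 0, 0, 0, 0, 0, 0]
  ]
}}

```text
clock: 45.38
tcp_pos: [0.6598, 0.1052, 0.0633]
tool_rot: [-0.029, -0.705, 0.707, 0.037]
ft_force: [-19.0, 2.1, 6.8]
width: 0.0005
```

Emit:
{"api": "move_arm", "payload": {
  "commands": [
    [-0.03, 0, 0, 0, 0, 0, 0],
    [-0.05, 0, 0, 0, 0, 0, 0],
    [-0.06, 0, 0, 0, 0, 0, 0],
    [-0.07, 0, 0, 0, 0, 0, 0]
  ]
}}

```text
clock: 45.88
tcp_pos: [0.6601, 0.1054, 0.0629]
tool_rot: [-0.017, -0.705, 0.707, 0.047]
ft_force: [-34.2, 1.7, 16.4]
width: 0.0005
```

Run:
```python
from h import *
st()
```

```text
t45.88 tcp [0.6601 0.1054 0.0629] uv [0.6476 0.1656] xdir yaw 3.050 ydir [-0.042 -0.001 -0.999] F [-34.2   1.7  16.4] w 0.0005 q [0.07 0.43 1.19 0.   1.57 1.74]
```

The tool stalled at 34 N with the ball at u of about 0.666 (expected end 0.669), so the lever is at its free end. I back off and measure the lever and the two index tips.

Emit:
{"api": "move_arm", "payload": {
  "commands": [
    [0.1, 0, 0, 0, 0, 0.027, 0],
    [0.1, -0.3, 0, 0, 0, 0.027, 0],
    [0.3, -0.4, 0.1, 0, 0, 0.027, 0],
    [0.7, -0.4, 0.7, 0, 0, 0.027, 30],
    [0.7, -0.4, 1, 0, 0, 0.027, 30]
  ]
}}

```text
clock: 46.5
tcp_pos: [0.5369, -0.0151, 0.1499]
tool_rot: [-0.033, -0.704, 0.708, 0.03]
ft_force: [0.2, -1.5, 0.1]
width: 0.0172
```

Emit:
{"api": "move_arm", "payload": {
  "commands": [
    [0, 0, 0.3, 0, 0, 0, 30],
    [0, 0, 0.6, 0, 0, 0, 30],
    [0, 0, 0.7, 0, 0, 0, 30],
    [0, 0, 0.7, 0, 0, 0, 30]
  ]
}}

```text
clock: 47.0
tcp_pos: [0.525, -0.1556, 0.1508]
tool_rot: [-0.034, -0.704, 0.708, 0.03]
ft_force: [-0.9, 0.3, -0.3]
width: 0.0299
```

```bash
cat >> h.py <<'E'
def idx():
    for cam in("top","side"):
        p=ctrl.capture(cam); hsv=cv2.cvtColor(p["image"],cv2.COLOR_RGB2HSV)
        v_,u_=np.mgrid[0:480,0:640]
        W=np.array([w(p,(a,b),.059) for b in range(100,330) for a in range(150,420)]).reshape(230,270,3)
        u=W[...,0]*EX[0]+W[...,1]*EX[1]; v=W[...,0]*EY[0]+W[...,1]*EY[1]; h=hsv[100:330,150:420]
        br=(h[...,0]>14)&(h[...,0]<26)&(h[...,1]>110)&(h[...,2]>110)&(u>.705)&(u<.785)&(v>-.06)&(v<.18)
        n,l,s,_=cv2.connectedComponentsWithStats(br.astype(np.uint8))
        for i in range(1,n):
            m=l==i
            if m.sum()<4: continue
            wt=h[...,1][m].astype(float)
            print(cam,"brass n",m.sum(),"u %.4f..%.4f v %.4f (%.4f..%.4f)"%(u[m].min(),u[m].max(),v[m].mean(),v[m].min(),v[m].max()),"px",np.round([150+np.where(m)[1].mean(),100+np.where(m)[0].mean()],1))
        for lb in("carriage_index","mark_index"):
            for d in ctrl.tip_of(p,lb)[:2]: print(cam,lb,uv(w(p,d["point"],.059)).round(4),np.round(d["point"],1),round(d["conf"],2))
E
python3 - <<'E'
from h import *
st(); lever(.17,.03); idx()
p=ctrl.capture("top"); save(p,"ix",(270,130,370,200),8)
E
```

```text
t47.00 tcp [ 0.525  -0.1556  0.1508] uv [ 0.537  -0.1067] xdir yaw 3.050 ydir [ 0.005 -0.006 -1.   ] F [-0.9  0.3 -0.3] w 0.0299 q [-0.39  0.08  1.43 -0.    1.62  1.27]
top ball n 70 u 0.6665 v 0.1674 u 0.6562 0.6778 v 0.1588 0.1764 z 0.0884 0.1141
side ball n 94 u 0.6644 v 0.1723 u 0.6526 0.6759 v 0.1602 0.1801 z 0.0882 0.1118
side knob n 93 u 0.6241 v -0.1416 u 0.616 0.6347 v -0.1563 -0.1351 z 0.0897
top brass n 28 u 0.7709..0.7824 v 0.1732 (0.1662..0.1796) px [282.4 128.9]
top brass n 43 u 0.7339..0.7599 v 0.1086 (0.0997..0.1158) px [306.9 142.4]
top brass n 17 u 0.7092..0.7328 v 0.0113 (0.0091..0.0146) px [345.1 153.5]
top brass n 20 u 0.7056..0.7095 v 0.0989 (0.0849..0.1173) px [309.4 157.2]
top brass n 21 u 0.7051..0.7092 v 0.0407 (0.0251..0.0551) px [332.8 158.9]
top brass n 11 u 0.7051..0.7086 v -0.0103 (-0.0169..-0.0046) px [353.3 160.5]
top brass n 7 u 0.7067..0.7095 v -0.0290 (-0.0344..-0.0243) px [360.9 160.6]
top carriage_index [0.7333 0.0174] [342.9 149.6] 0.66
top carriage_index [0.6744 0.1013] [307.3 169.8] 0.51
top mark_index [0.7416 0.1134] [304.8 143.8] 0.57
side brass n 22 u 0.7051..0.7095 v -0.0162 (-0.0352..0.0022) px [224.6 206.5]
side brass n 41 u 0.7070..0.7370 v 0.0108 (0.0034..0.0168) px [214.7 213.6]
side brass n 8 u 0.7824..0.7847 v 0.0280 (0.0200..0.0368) px [187.8 215.4]
side brass n 24 u 0.7052..0.7097 v 0.0444 (0.0258..0.0610) px [216.5 224.8]
side brass n 24 u 0.7052..0.7097 v 0.1040 (0.0883..0.1209) px [208.1 244.2]
side brass n 53 u 0.7301..0.7636 v 0.1080 (0.0993..0.1234) px [190.1 243. ]
side brass n 6 u 0.7391..0.7443 v 0.1289 (0.1250..0.1328) px [189.5 250.5]
side carriage_index [0.7307 0.0169] [210.8 215. ] 0.94
side mark_index [0.7461 0.1   ] [192.2 240.4] 0.62
```

View pics/ix.png

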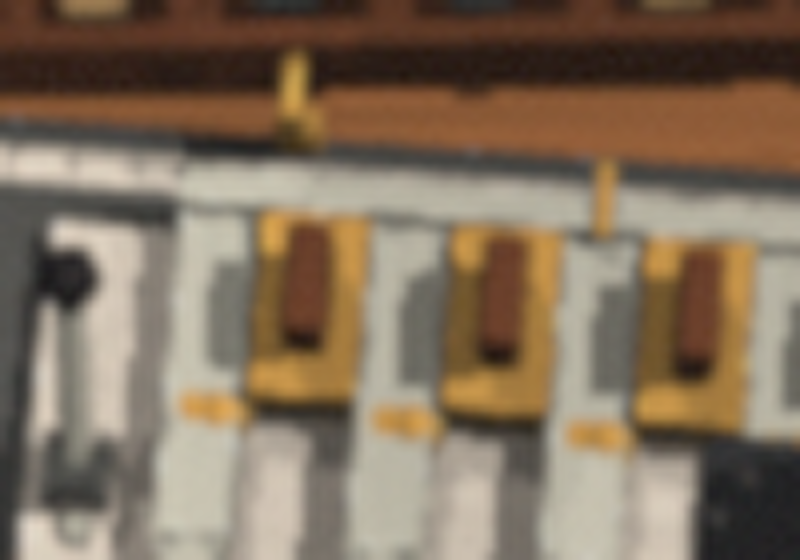

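The lever ball has moved to u 0.666, so it is free. In the picture the index bar is at px (346,152) and the mark pointer at px (306.5,143). The index has to move about +0.097 in v, so I grip the knob.

Run:
```python
from h import *
Y=TH-np.pi
p=ctrl.capture("top")
for px in((305.9,145.3),(306.6,140.6),(307.2,137),(345.6,158.5),(345.9,154.4),(346.1,150.8)): print(px,uv(w(p,px,.059)).round(4))
plan([[(bed(.625,-.146,.11),Y,40,1),(bed(.625,-.146,.034),Y,40,1)]])
```

```text
(305.9, 145.3) [0.7378 0.1103]
(306.6, 140.6) [0.7503 0.1096]
(307.2, 137) [0.7599 0.1089]
(345.6, 158.5) [0.7106 0.009 ]
(345.9, 154.4) [0.7213 0.0091]
(346.1, 150.8) [0.7308 0.0092]
[[-0.441,0.207,0.206,-0.003,0.002,-0.003,40],[-0.439,0.587,0.203,-0.003,0.002,-0.003,40]]
```

Emit:
{"api": "move_arm", "payload": {
  "commands": [
    [-0.44, 0, 0.204, -0.003, 0.002, -0.003, 40],
    [-0.44, 0.2, 0.204, -0.003, 0.002, -0.003, 40],
    [-0.44, 0.4, 0.204, -0.003, 0.002, -0.003, 40],
    [-0.44, 0.586, 0.204, -0.003, 0.002, -0.003, 40],
    [-0.44, 0.586, 0.204, -0.003, 0.002, -0.003, 40]
  ]
}}

```text
clock: 48.12
tcp_pos: [0.6062, -0.2015, 0.0297]
tool_rot: [0.029, 0.707, -0.705, -0.035]
ft_force: [-0.5, -0.0, -0.6]
width: 0.0401
```

Run:
```python
from h import *
st(); plan([[(bed(.625,-.146,.034),TH-np.pi,40,1)]]); lever()
```

```text
t48.12 tcp [ 0.6062 -0.2015  0.0297] uv [ 0.6222 -0.145 ] xdir yaw 3.050 ydir [-0.008  0.003 -1.   ] F [-0.5 -0.  -0.6] w 0.0401 q [-0.41  0.36  1.35 -0.    1.44  1.25]
[[-0.014,-0.022,0.005,0.001,0.0,0.005,40]]
top ball n 73 u 0.6660 v 0.1674 u 0.6536 0.6786 v 0.1589 0.1764 z 0.088 0.1137
top knob n 70 u 0.6190 v -0.1582 u 0.6128 0.6311 v -0.1779 -0.1238 z 0.0987
side ball n 92 u 0.6647 v 0.1725 u 0.6534 0.6763 v 0.1638 0.1804 z 0.0884 0.1117
side knob n 62 u 0.6160 v -0.1554 u 0.6129 0.6207 v -0.1764 -0.1221 z 0.0991
```

Good. I close on the knob and then slide to the left (+v, which is tool -z here).

Emit:
{"api": "move_arm", "payload": {
  "commands": [
    [-0.014, -0.015, 0, 0, 0, 0.005, 0],
    [-0.014, -0.015, 0, 0, 0, 0.005, 0],
    [-0.014, -0.015, 0, 0, 0, 0.005, 0],
    [-0.014, -0.015, 0, 0, 0, 0.005, 0],
    [-0.014, -0.015, 0, 0, 0, 0.005, 0]
  ]
}}

```text
clock: 48.85
tcp_pos: [0.6139, -0.2041, 0.0407]
tool_rot: [-0.037, -0.705, 0.708, 0.028]
ft_force: [-0.3, -0.3, 6.5]
width: 0.019
```

Emit:
{"api": "move_arm", "payload": {
  "commands": [
    [0, 0, -0.03, 0, 0, 0, 0],
    [0, 0, -0.08, 0, 0, 0, 0],
    [0, 0, -0.13, 0, 0, 0, 0],
    [0, 0, -0.18, 0, 0, 0, 0],
    [0, 0, -0.23, 0, 0, 0, 0]
  ]
}}

```text
clock: 49.48
tcp_pos: [0.6181, -0.1575, 0.0408]
tool_rot: [-0.037, -0.705, 0.708, 0.027]
ft_force: [-0.8, -3.2, 1.6]
width: 0.0194
```

Emit:
{"api": "move_arm", "payload": {
  "commands": [
    [0, 0, -0.05, 0, 0, 0, 0],
    [0, 0, -0.1, 0, 0, 0, 0],
    [0, 0, -0.15, 0, 0, 0, 0],
    [0, 0, -0.19, 0, 0, 0, 0],
    [0, 0, -0.22, 0, 0, 0, 0]
  ]
}}

```text
clock: 50.1
tcp_pos: [0.6222, -0.113, 0.0407]
tool_rot: [-0.037, -0.705, 0.708, 0.027]
ft_force: [-1.4, -2.5, 2.6]
width: 0.0192
```

Run:
```python
from h import *
st(); idx()
p=ctrl.capture("top"); save(p,"ix2",(270,130,370,200),8)
```

```text
t50.10 tcp [ 0.6222 -0.113   0.0407] uv [ 0.6299 -0.0554] xdir yaw 3.051 ydir [ 0.013 -0.004 -1.   ] F [-1.4 -2.5  2.6] w 0.0192 q [-0.27  0.32  1.38 -0.    1.43  1.39]
top brass n 29 u 0.7709..0.7847 v 0.1731 (0.1662..0.1796) px [282.4 128.8]
top brass n 59 u 0.7103..0.7599 v 0.1065 (0.0992..0.1158) px [307.5 145. ]
top brass n 20 u 0.7056..0.7092 v 0.1289 (0.1148..0.1474) px [297.4 156.4]
top brass n 22 u 0.7050..0.7095 v 0.0718 (0.0574..0.0873) px [320.3 158. ]
top carriage_index [0.7349 0.111 ] [305.5 146.4] 0.76
top carriage_index [0.6185 0.2461] [246.8 187.3] 0.27
top mark_index [0.7577 0.1173] [303.8 137.6] 0.46
top mark_index [0.6804 0.1953] [269.8 164.8] 0.24
side brass n 22 u 0.7053..0.7096 v 0.0175 (-0.0009..0.0354) px [220.2 216.5]
side brass n 10 u 0.7812..0.7847 v 0.0283 (0.0200..0.0368) px [187.9 215.5]
side brass n 24 u 0.7051..0.7098 v 0.0762 (0.0606..0.0944) px [212.1 235. ]
side brass n 100 u 0.7090..0.7636 v 0.1060 (0.0956..0.1234) px [194.8 242.9]
side brass n 6 u 0.7391..0.7423 v 0.1297 (0.1246..0.1332) px [189.7 250.8]
side brass n 25 u 0.7051..0.7097 v 0.1379 (0.1209..0.1548) px [203.1 255.9]
side carriage_index [0.7283 0.1109] [198.1 245.2] 0.75
side mark_index [0.751  0.1045] [189.4 241.6] 0.53
```

View pics/ix2.png

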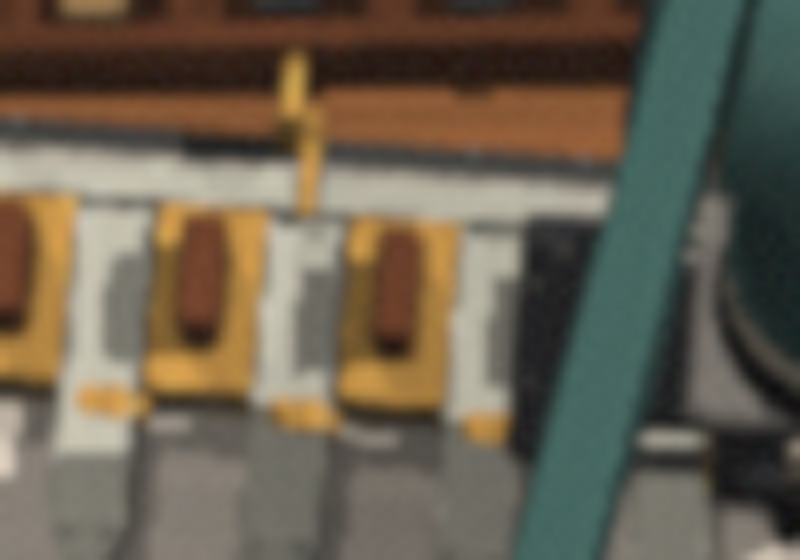

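The index bar is now at crop (310,170) and the mark bar at (293,90), so the index is still about 7–8 mm short to the right.

Emit:
{"api": "move_arm", "payload": {
  "commands": [
    [0, 0, -0.015, 0, 0, 0, 0],
    [0, 0, -0.03, 0, 0, 0, 0],
    [0, 0, -0.038, 0, 0, 0, 0],
    [0, 0, -0.038, 0, 0, 0, 0]
  ]
}}

```text
clock: 50.95
tcp_pos: [0.6229, -0.1051, 0.0407]
tool_rot: [-0.037, -0.706, 0.707, 0.027]
ft_force: [0.2, -1.4, 2.4]
width: 0.0188
```

```bash
cat >> h.py <<'E'
def bars():
    """rectify images at z=.059 into bed axes and find brass bar centre v per u"""
    for cam in("top","side"):
        acc=0
        for _ in range(3):
            p=ctrl.capture(cam); acc=acc+p["image"].astype(np.float32)/3
        M=np.array(p["rotation"]); M=M if M.shape==(3,3) else R.from_quat(M).as_matrix()
        us=np.arange(.700,.775,.0005); vs=np.arange(.06,.16,.0005)
        U,V=np.meshgrid(us,vs,indexing="ij"); X=np.stack([U*EX[0]+V*EY[0],U*EX[1]+V*EY[1],np.full(U.shape,.059)],-1)-np.array(p["xyz"])
        c=X@M; mx=(p["cx"]-p["fx"]*c[...,0]/c[...,2]).astype(np.float32); my=(p["cy"]+p["fy"]*c[...,1]/c[...,2]).astype(np.float32)
        im=cv2.remap(acc,mx,my,cv2.INTER_CUBIC); im=np.clip(im,0,255).astype(np.uint8)
        f=im.astype(float); y=np.clip((f[...,0]+f[...,1])/2-f[...,2]-35,0,None)
        for u in np.arange(.708,.775,.004):
            i=abs(us-u)<.002; s=y[i].mean(0); s=np.where((vs>.09)&(vs<.125),s,0); s=np.where(s>.5*s.max(),s,0)
            print(cam,"u %.3f v %.4f w %.4f peak %.0f"%(u,(s*vs).sum()/max(s.sum(),1e-9),(s>0).sum()*.0005,s.max()))
        cv2.imwrite(f"pics/rect_{cam}.png",cv2.resize(im[::-1,::-1,::-1],None,fx=3,fy=3))
    a=cv2.imread("pics/rect_top.png");b=cv2.imread("pics/rect_side.png"); cv2.imwrite("pics/rect.png",np.vstack([a,np.zeros((10,a.shape[1],3),np.uint8),b])[:600])
E
python3 - <<'E'
from h import *
st(); bars()
E
```

```text
t50.95 tcp [ 0.6229 -0.1051  0.0407] uv [ 0.63   -0.0475] xdir yaw 3.051 ydir [ 0.013 -0.003 -1.   ] F [ 0.2 -1.4  2.4] w 0.0188 q [-0.26  0.32  1.38  0.    1.43  1.4 ]
top u 0.708 v 0.1004 w 0.0070 peak 42
top u 0.712 v 0.1105 w 0.0045 peak 46
top u 0.716 v 0.1105 w 0.0045 peak 54
top u 0.720 v 0.1105 w 0.0045 peak 56
top u 0.724 v 0.1107 w 0.0050 peak 53
top u 0.728 v 0.1107 w 0.0060 peak 57
top u 0.732 v 0.1103 w 0.0070 peak 44
top u 0.736 v 0.1026 w 0.0105 peak 33
top u 0.740 v 0.1066 w 0.0345 peak 41
top u 0.744 v 0.1091 w 0.0130 peak 63
top u 0.748 v 0.1105 w 0.0075 peak 67
top u 0.752 v 0.1105 w 0.0065 peak 63
top u 0.756 v 0.1105 w 0.0065 peak 54
top u 0.760 v 0.1107 w 0.0060 peak 31
top u 0.764 v 0.1105 w 0.0035 peak 5
top u 0.768 v 0.1133 w 0.0220 peak 5
top u 0.772 v 0.0980 w 0.0075 peak 3
side u 0.708 v 0.0941 w 0.0095 peak 88
side u 0.712 v 0.1103 w 0.0070 peak 92
side u 0.716 v 0.1105 w 0.0065 peak 101
side u 0.720 v 0.1101 w 0.0075 peak 101
side u 0.724 v 0.1098 w 0.0080 peak 108
side u 0.728 v 0.1095 w 0.0085 peak 122
side u 0.732 v 0.1091 w 0.0115 peak 110
side u 0.736 v 0.1045 w 0.0305 peak 75
side u 0.740 v 0.1013 w 0.0235 peak 76
side u 0.744 v 0.1011 w 0.0205 peak 111
side u 0.748 v 0.1050 w 0.0095 peak 123
side u 0.752 v 0.1052 w 0.0090 peak 127
side u 0.756 v 0.1050 w 0.0085 peak 125
side u 0.760 v 0.1049 w 0.0085 peak 89
side u 0.764 v 0.1049 w 0.0075 peak 33
side u 0.768 v 0.1084 w 0.0350 peak 22
side u 0.772 v 0.1020 w 0.0230 peak 20
```

View pics/rect.png

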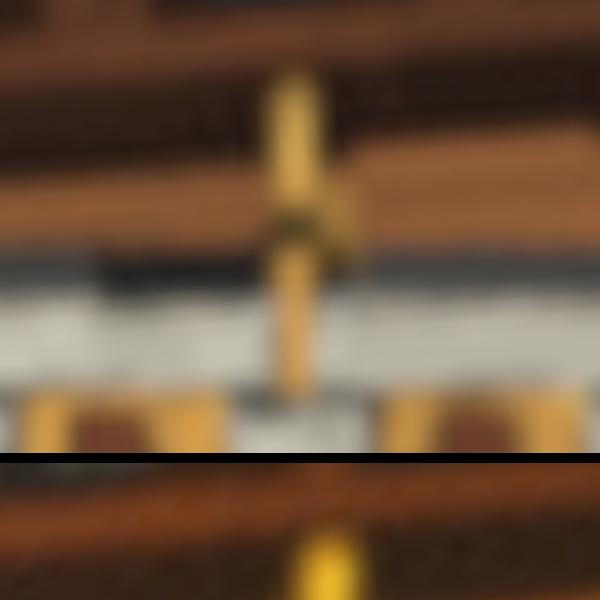

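In the rectified view the index bar and mark bar are collinear in the top camera: v 0.1105 each, or 0.1100 for the mark after allowing for its height as triangulated with the side camera. I trim by 0.5 mm, release the knob, lift and go round to the far side of the lever.

Emit:
{"api": "move_arm", "payload": {
  "commands": [
    [0, 0, 0.002, 0, 0, 0, 0],
    [0, 0, 0.003, 0, 0, 0, 0],
    [0, 0, 0.002, 0, 0, 0, 40],
    [0, 0, 0.002, 0, 0, 0, 40],
    [0, 0, 0.002, 0, 0, 0, 40]
  ]
}}

```text
clock: 51.88
tcp_pos: [0.6225, -0.1053, 0.0401]
tool_rot: [-0.036, -0.706, 0.707, 0.028]
ft_force: [-0.2, -0.1, -0.4]
width: 0.0394
```

Emit:
{"api": "move_arm", "payload": {
  "commands": [
    [0, -0.2, 0, 0, 0, 0, 40],
    [0, -0.5, 0, 0, 0, 0, 40],
    [0.3, -0.6, 0, 0, 0, -0.008, 0],
    [0.5, -0.6, 0, 0, 0, -0.008, 0],
    [0.6, -0.6, 0, 0, 0, -0.008, 0]
  ]
}}

```text
clock: 52.5
tcp_pos: [0.5, -0.0939, 0.1593]
tool_rot: [-0.032, -0.706, 0.707, 0.032]
ft_force: [0.3, -0.0, -0.4]
width: 0.0137
```

Run:
```python
from h import *
st(); bars(); lever(.265,.03)
```

```text
t52.50 tcp [ 0.5    -0.0939  0.1593] uv [ 0.5065 -0.0476] xdir yaw 3.051 ydir [ 0.001 -0.001 -1.   ] F [ 0.3 -0.  -0.4] w 0.0137 q [-0.3  -0.    1.5  -0.    1.64  1.37]
top u 0.708 v 0.1004 w 0.0070 peak 40
top u 0.712 v 0.1105 w 0.0045 peak 43
top u 0.716 v 0.1105 w 0.0045 peak 52
top u 0.720 v 0.1105 w 0.0045 peak 54
top u 0.724 v 0.1107 w 0.0050 peak 51
top u 0.728 v 0.1107 w 0.0060 peak 55
top u 0.732 v 0.1103 w 0.0070 peak 43
top u 0.736 v 0.1028 w 0.0110 peak 31
top u 0.740 v 0.1066 w 0.0350 peak 40
top u 0.744 v 0.1091 w 0.0130 peak 60
top u 0.748 v 0.1105 w 0.0075 peak 65
top u 0.752 v 0.1105 w 0.0065 peak 61
top u 0.756 v 0.1105 w 0.0065 peak 53
top u 0.760 v 0.1105 w 0.0055 peak 31
top u 0.764 v 0.1106 w 0.0035 peak 4
top u 0.768 v 0.1130 w 0.0215 peak 4
top u 0.772 v 0.0965 w 0.0060 peak 4
side u 0.708 v 0.0939 w 0.0090 peak 83
side u 0.712 v 0.1102 w 0.0070 peak 83
side u 0.716 v 0.1103 w 0.0070 peak 94
side u 0.720 v 0.1100 w 0.0075 peak 93
side u 0.724 v 0.1096 w 0.0075 peak 99
side u 0.728 v 0.1095 w 0.0085 peak 110
side u 0.732 v 0.1090 w 0.0115 peak 100
side u 0.736 v 0.1041 w 0.0295 peak 66
side u 0.740 v 0.1013 w 0.0235 peak 66
side u 0.744 v 0.1041 w 0.0120 peak 100
side u 0.748 v 0.1050 w 0.0095 peak 111
side u 0.752 v 0.1052 w 0.0090 peak 115
side u 0.756 v 0.1050 w 0.0085 peak 116
side u 0.760 v 0.1049 w 0.0075 peak 82
side u 0.764 v 0.1048 w 0.0080 peak 27
side u 0.768 v 0.1089 w 0.0345 peak 19
side u 0.772 v 0.1055 w 0.0130 peak 16
top ball n 69 u 0.6659 v 0.2661 u 0.6539 0.6781 v 0.2575 0.2748 z 0.088 0.1149
side ball n 110 u 0.6644 v 0.2713 u 0.6528 0.676 v 0.2609 0.2782 z 0.0885 0.1122
```

Run:
```python
from h import *
for cam in("side","top"):
    p=ctrl.capture(cam); C=cloud(p); P=uv(np.moveaxis(C,-1,0).reshape(3,-1)).reshape(2,480,640) if 0 else (C[...,0]*EX[0]+C[...,1]*EX[1],C[...,0]*EY[0]+C[...,1]*EY[1])
    u,v=P; hsv=cv2.cvtColor(p["image"],cv2.COLOR_RGB2HSV)
    for n,a,b in(("index",.712,.732),("mark",.742,.765)):
        m=(u>a)&(u<b)&(abs(v-.11)<.008)&(C[...,2]>.045)&(C[...,2]<.09)
        if m.sum(): print(cam,n,m.sum(),"z pct",np.percentile(C[...,2][m],[25,50,75]).round(4),"v med",np.median(v[m]).round(4))
Y=TH-np.pi
plan([[(bed(.60,.14,.15),Y,0,1)],[(bed(.705,.2655,.15),Y,0,1),(bed(.705,.2655,.066),Y,0,1)],[(bed(.65,.2655,.066),Y,0,1)]])
```

```text
side index 46 z pct [0.0561 0.0574 0.0598] v med 0.1114
side mark 41 z pct [0.0527 0.0606 0.0651] v med 0.1116
top index 39 z pct [0.0562 0.0581 0.0601] v med 0.1094
top mark 15 z pct [0.0643 0.0659 0.0671] v med 0.1091
[[-0.459,0.04,-0.938,-0.001,0.001,0.001,0]]
[[-0.525,0.0,-0.628,0.0,0.0,0.0,0],[-0.525,0.42,-0.628,0.0,0.0,0.0,0]]
[[0.275,0.0,0.0,0.0,0.0,0.0,0]]
```

The depth confirms it: the mark bar's top is at about 0.066, and index and mark agree in v to 0.3 mm in both cameras. Next I go to the far side of the lever.

Emit:
{"api": "move_arm", "payload": {
  "commands": [
    [-0.2, 0, -0.3, 0, 0, 0, 0],
    [-0.459, 0, -0.6, 0, 0, 0, 0],
    [-0.459, 0, -0.938, 0, 0, 0, 0],
    [-0.459, 0, -0.938, 0, 0, 0, 0],
    [-0.459, 0, -0.938, 0, 0, 0, 0]
  ]
}}

```text
clock: 53.62
tcp_pos: [0.6107, 0.0864, 0.157]
tool_rot: [-0.03, -0.706, 0.707, 0.031]
ft_force: [-0.1, 0.5, 1.0]
width: 0.0002
```

Run:
```python
from h import *
Y=TH-np.pi; st()
plan([[(bed(.705,.2655,.15),Y,0,1),(bed(.705,.2655,.066),Y,0,1)]])
```

```text
t53.62 tcp [0.6107 0.0864 0.157 ] uv [0.6002 0.1421] xdir yaw 3.055 ydir [-0.002 -0.001 -1.   ] F [-0.1  0.5  1. ] w 0.0002 q [ 0.05  0.24  1.24 -0.    1.66  1.71]
[[-0.527,0.033,-0.614,-0.001,0.003,0.001,0],[-0.528,0.453,-0.615,-0.001,0.003,0.001,0]]
```

Emit:
{"api": "move_arm", "payload": {
  "commands": [
    [-0.3, 0, -0.3, 0, 0.003, 0, 0],
    [-0.527, 0, -0.614, 0, 0.003, 0, 0],
    [-0.527, 0, -0.614, 0, 0.003, 0, 0],
    [-0.527, 0, -0.614, 0, 0.003, 0, 0],
    [-0.527, 0, -0.614, 0, 0.003, 0, 0]
  ]
}}

```text
clock: 54.25
tcp_pos: [0.7262, 0.1978, 0.1564]
tool_rot: [-0.032, -0.706, 0.707, 0.034]
ft_force: [0.2, 0.0, 0.1]
width: 0.0003
```

Run:
```python
from h import *
Y=TH-np.pi; st()
plan([[(bed(.705,.2655,.066),Y,0,1)]])
```

```text
t54.25 tcp [0.7262 0.1978 0.1564] uv [0.705  0.2636] xdir yaw 3.048 ydir [-0.003 -0.002 -1.   ] F [0.2 0.  0.1] w 0.0003 q [ 0.19  0.57  0.8  -0.    1.77  1.85]
[[-0.002,0.452,-0.01,-0.001,-0.001,0.002,0]]
```

Emit:
{"api": "move_arm", "payload": {
  "commands": [
    [0, 0.15, -0.008, 0, 0, 0, 0],
    [0, 0.3, -0.008, 0, 0, 0, 0],
    [0, 0.45, -0.008, 0, 0, 0, 0],
    [0, 0.45, -0.008, 0, 0, 0, 0],
    [0, 0.45, -0.008, 0, 0, 0, 0]
  ]
}}

```text
clock: 54.88
tcp_pos: [0.7267, 0.1982, 0.0689]
tool_rot: [-0.033, -0.706, 0.707, 0.033]
ft_force: [0.1, -0.8, 0.5]
width: 0.0002
```

Emit:
{"api": "move_arm", "payload": {
  "commands": [
    [0.06, 0, 0, 0, 0, 0, 0],
    [0.12, 0, 0, 0, 0, 0, 0],
    [0.18, 0, 0, 0, 0, 0, 0],
    [0.24, 0, 0, 0, 0, 0, 0],
    [0.3, 0, 0, 0, 0, 0, 0]
  ]
}}

```text
clock: 55.5
tcp_pos: [0.6658, 0.2039, 0.0691]
tool_rot: [-0.033, -0.706, 0.707, 0.034]
ft_force: [1.0, -0.3, 1.6]
width: 0.0003
```

Run:
```python
from h import *
Y=TH-np.pi; st()
plan([[(bed(.60,.2655,.066),Y,0,1)]])
```

```text
t55.50 tcp [0.6658 0.2039 0.0691] uv [0.6442 0.2642] xdir yaw 3.047 ydir [-0.001 -0.001 -1.   ] F [ 1.  -0.3  1.6] w 0.0003 q [ 0.22  0.45  1.14 -0.    1.55  1.88]
[[0.221,0.016,-0.006,-0.001,-0.001,0.001,0]]
```

Emit:
{"api": "move_arm", "payload": {
  "commands": [
    [0.05, 0.01, 0, 0, 0, 0, 0],
    [0.1, 0.015, 0, 0, 0, 0, 0],
    [0.15, 0.015, 0, 0, 0, 0, 0],
    [0.2, 0.015, 0, 0, 0, 0, 0],
    [0.23, 0.015, 0, 0, 0, 0, 0]
  ]
}}

```text
clock: 56.12
tcp_pos: [0.6248, 0.206, 0.0663]
tool_rot: [-0.038, -0.705, 0.708, 0.03]
ft_force: [21.2, -4.4, -6.2]
width: 0.0009
```

Emit:
{"api": "move_arm", "payload": {
  "commands": [
    [0.03, 0, 0, 0, 0, 0, 0],
    [0.05, 0, 0, 0, 0, 0, 0],
    [0.06, 0, 0, 0, 0, 0, 0],
    [0.06, 0, 0, 0, 0, 0, 0]
  ]
}}

```text
clock: 56.62
tcp_pos: [0.6253, 0.2057, 0.0668]
tool_rot: [-0.049, -0.705, 0.707, 0.021]
ft_force: [29.5, -0.8, -11.3]
width: 0.0002
```

Run:
```python
from h import *
st()
```

```text
t56.62 tcp [0.6253 0.2057 0.0668] uv [0.6037 0.2623] xdir yaw 3.043 ydir [ 0.039 -0.005 -0.999] F [ 29.5  -0.8 -11.3] w 0.0002 q [ 0.24  0.34  1.3  -0.01  1.47  1.91]
```

The tool stalled at 29 N with the ball at about 0.585, equal to its original clamped position. I retreat and verify everything.

Emit:
{"api": "move_arm", "payload": {
  "commands": [
    [-0.08, 0, 0, 0, 0, -0.025, 0],
    [-0.1, -0.2, 0, 0, 0, -0.025, 0],
    [-0.1, -0.5, 0, 0, 0, -0.025, 0],
    [0, -0.5, 0, 0, 0, -0.025, 0],
    [0.6, -0.5, 0, 0, 0, -0.025, 0]
  ]
}}

```text
clock: 57.25
tcp_pos: [0.5583, 0.2121, 0.1624]
tool_rot: [-0.034, -0.706, 0.707, 0.037]
ft_force: [-0.8, 0.6, 0.2]
width: 0.0005
```

Emit:
{"api": "move_arm", "payload": {
  "commands": [
    [0.3, 0, -0.2, 0, 0, 0, 0],
    [0.6, 0, -0.5, 0, 0, 0, 0],
    [0.8, 0, -0.6, 0, 0, 0, 0],
    [0.8, 0, -0.6, 0, 0, 0, 0]
  ]
}}

```text
clock: 57.75
tcp_pos: [0.4065, 0.3488, 0.1614]
tool_rot: [-0.031, -0.705, 0.708, 0.036]
ft_force: [0.6, -0.8, 0.0]
width: 0.0005
```

Run:
```python
from h import *
st(); lever(.265,.03); bars()
for cam in("top","side"):
    p=ctrl.capture(cam); C=cloud(p); u=C[...,0]*EX[0]+C[...,1]*EX[1]; v=C[...,0]*EY[0]+C[...,1]*EY[1]; z=C[...,2]
    for b in range(4):
        m=(abs(v-(.020+.06*b))<.02)&(u>.5)&(u<.72)&(z>.07)&(z<.095)
        if m.sum()>8: print(cam,"bay",b,"rib u %.4f..%.4f v %.4f"%(*np.percentile(u[m],[2,98]),v[m].mean()))
p=ctrl.capture("top"); save(p,"fin",(120,70,540,380),1.9)
```

```text
t57.75 tcp [0.4065 0.3488 0.1614] uv [0.3727 0.3847] xdir yaw 3.047 ydir [-0.008 -0.003 -1.   ] F [ 0.6 -0.8  0. ] w 0.0005 q [0.6  0.07 1.43 0.   1.65 2.27]
top ball n 60 u 0.5845 v 0.2662 u 0.5765 0.5985 v 0.2575 0.2771 z 0.0881 0.1151
side ball n 97 u 0.5831 v 0.2715 u 0.5739 0.5978 v 0.2618 0.2786 z 0.0882 0.1112
top u 0.708 v 0.0999 w 0.0070 peak 37
top u 0.712 v 0.1105 w 0.0045 peak 36
top u 0.716 v 0.1108 w 0.0040 peak 41
top u 0.720 v 0.1107 w 0.0040 peak 41
top u 0.724 v 0.1105 w 0.0045 peak 40
top u 0.728 v 0.1107 w 0.0060 peak 44
top u 0.732 v 0.1105 w 0.0065 peak 36
top u 0.736 v 0.1028 w 0.0100 peak 28
top u 0.740 v 0.1051 w 0.0290 peak 36
top u 0.744 v 0.1082 w 0.0140 peak 49
top u 0.748 v 0.1105 w 0.0075 peak 54
top u 0.752 v 0.1105 w 0.0065 peak 51
top u 0.756 v 0.1105 w 0.0065 peak 43
top u 0.760 v 0.1103 w 0.0050 peak 22
top u 0.764 v 0.1102 w 0.0020 peak 1
top u 0.768 v 0.1064 w 0.0080 peak 0
top u 0.772 v 0.1005 w 0.0005 peak 0
side u 0.708 v 0.0942 w 0.0095 peak 88
side u 0.712 v 0.1105 w 0.0065 peak 88
side u 0.716 v 0.1105 w 0.0065 peak 98
side u 0.720 v 0.1103
[... 155 characters left out ...]
1045 w 0.0310 peak 76
side u 0.740 v 0.1014 w 0.0245 peak 75
side u 0.744 v 0.1009 w 0.0205 peak 108
side u 0.748 v 0.1050 w 0.0095 peak 123
side u 0.752 v 0.1052 w 0.0090 peak 125
side u 0.756 v 0.1050 w 0.0085 peak 123
side u 0.760 v 0.1049 w 0.0085 peak 86
side u 0.764 v 0.1049 w 0.0085 peak 31
side u 0.768 v 0.1078 w 0.0350 peak 23
side u 0.772 v 0.1021 w 0.0235 peak 22
top bay 0 rib u 0.6650..0.6998 v 0.0188
top bay 1 rib u 0.6645..0.6975 v 0.0784
top bay 2 rib u 0.6646..0.6984 v 0.1380
top bay 3 rib u 0.6642..0.6989 v 0.1975
side bay 0 rib u 0.6625..0.6966 v 0.0231
side bay 1 rib u 0.6625..0.6967 v 0.0829
side bay 2 rib u 0.6623..0.6961 v 0.1428
side bay 3 rib u 0.6623..0.6964 v 0.2025
```

View pics/fin.png

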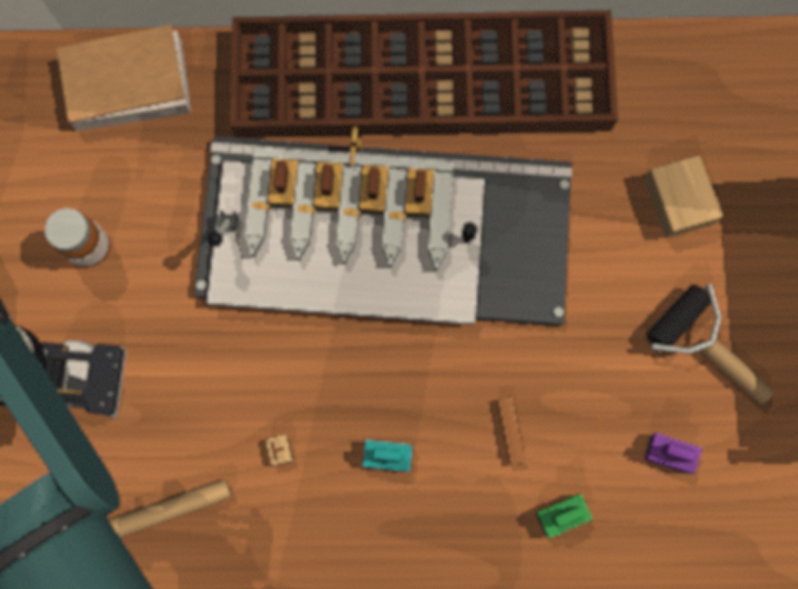

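The final picture shows all four holders home, index and mark in line at (352,150), the lever leaning to the robot, and everything else in place. I hand the job in.

```bash
python3 -c "
from rig import ctrl
print(ctrl.finish_job())"
```

```text
the job is handed in; nothing more can be done
None
```

The job is done and handed in at about 58 s of robot time; `finish_job` gives no verdict, so the results below are my own checks.

**What I did:** With the carriage clamped, I pushed all four brass holders home, rib up, one to each bay. I then swung the lever fully free and slid the carriage by its knob about 99 mm to the mark. Last, I pressed the lever fully back down.

**Last checks:**
- **Holders:** All four ribs lie at the same depth in their bays, to within about 1 mm in each camera. Each push ended in a firm stop at 13 to 17 N. I saw the click as a drop in force for two of them (bay2 and bay0).
- **Index:** The index and mark agree to about 0.5 mm. Taken at 59 mm height, the side camera showed them 5 mm apart. The depth reading puts the mark bar's top about 6.5 mm higher, which accounts for that.
- **Lever:** The ball is back at its original clamped position, within 1 mm, after stalling at 29 N.
- **Other things:** The look-alikes and the other bench items appear undisturbed, and the arm stands clear.

**What went wrong on the way:**
- **Height reading:** The reported tool height reads about 27 mm too low. My first two grasps closed above the ribs without moving anything; I corrected for the offset after that.
- **Joint 6:** It came close to its limit (-2.56 of -2.57) at the last holder, so I used the half-turn grasp there.

I viewed 14 pictures, which is the whole budget.

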